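# Wring three gauge discs into a centred stack on the height stand

## Robot

A 6-joint arm with a two-finger parallel gripper is mounted at the origin on a cart in front of the work surface, level with it; the furniture and walls round the work are solid. World frame = base frame: x ahead of the robot, y to its left, z up, the work surface at z = 0. Lengths are in m, angles in rad, forces in N, time in s.
With the tool pointing down it reaches from about 0.3 to 0.875 m from the base axis. Payload 6.4 kg.
Tool frame: the origin (TCP) lies between the finger pads; the fingertips stand 17 mm ahead of it and the grasp point (between the pads) lies 2 mm behind it; z points along the fingers, y is the direction in which the jaws open and shut (so a half turn about z gives the same grasp; the last joint's range is limited). The gripper opens to 88 mm and grips with 3 to 60 N. Pads are 18 mm wide; open, the fingers measure 123 mm over their backs; the gripper's body (75 mm by 187 mm) begins 45 mm behind the grasp point.
Start: joints at [0.945, 0.181, 1.607, -0, 1.354, -0.206], TCP at [0.234, 0.525, 0.256] pointing down, gripper open.
Joint ranges: [-2.99, 2.99], [-0.89, 2.07], [0.3, 2.58], [-1.14, 4.28], [0, 2.63], [-3.12, 3.12]. Speed limits (rad/s): [2.57, 2.57, 3.01, 3.14, 3.14, 3.14].

## Interface

Orientations are given as a unit quaternion [w, x, y, z].
In Python, from bench import readout, capture, camera_params, order gives the robot as it stands.
- The arm moves only by the tool send_rows, never from a script. Its argument "deltas" is a list of rows, each a list of 7 numbers: the shift along the tool's x, y, z in mm, then the turn, a rotation vector about the tool's x, y, z in rad, then the closure, from 0 (fully open) to 1 (shut). In form: [[dx, dy, dz, rx, ry, rz, jaw], ...]. A call has 1 to 5 rows; each row is the pose to reach, as a shift and turn from the pose commanded when the call began, along the tool's axes at that moment; what a row does not reach only later rows make up. A row lasts 1/12 s, in which the tool goes at most 41.7 mm and 7.16 degrees, less where a joint would pass 70% of its speed; a pose out of reach is approached as far as the arm can. A call with a gripper value outside its range is refused whole. The fingers move at their own pace and stop on an object; "squeeze" is the grip in N (left out, the last holds). Time passes only in rows, so rows that repeat a pose let the fingers close. It gives the time, the measured TCP pose, the force and the opening at its end, in the units of the state.
- readout.observe(): the state, without advancing time (a new reading comes with each control period).
- capture(name): name is "scene" or "side" or "wrist"; returns (picture, depth): 480x640x3 uint8, red, green, blue; 480x640 float32, m along the optical axis (not along the pixel's ray), 0 where there is no reading.
- camera_params(name): a dict with "camera_matrix" (3x3 intrinsics, pixels), "R" (3x3) and "t" (3): a world point X has camera coordinates R X + t; the wrist camera has in their place "T_tool_cam" (4x4, takes a point from camera to tool coordinates, whose origin is the TCP and whose axes are the flange's). Camera axes: x right, y down, z forward; pixel columns grow to the right and rows downward; lengths in m; the calibration is good to about 2 mm. A picture is of the moment at which its call begins: read the wrist's pose just before it. camera_params takes no time and is no camera call.
- order.close_job(): hands the job in, once; it reports no verdict.
The state is a dict: "time_s": time; "joint_pos": joint angles; "qvel": joint speeds; "effort": joint torques, N m; "eef_pos": TCP position; "tcp_rot": TCP orientation; "contact_force": force on the tool from outside, world axes, zero at the start; "torque": the same for the moment, N m; "finger_gap": finger opening in m.
Only numpy, scipy, OpenCV 4.12 (cv2) and the standard library are available. Lean on these libraries where they do the work, as an engineer would, in place of code of your own. Each camera call takes 0.05 s, during which the arm holds its last target.

## Task

Move the three steel gauge discs one at a time, from the top of the sloping rack down, onto the round table of the height stand, as one flat stack with flush edges in the middle of the table. Lower the first disc gently straight onto the middle of the table and let it go; wring on each of the other two: set it down flat on the disc below about 20 mm off centre, and slide it over with the faces pressed together (about 10 N, never hard) until its edge is flush all round, then let it go. Do not drop a disc, and leave the tray, the wax and the door knob where they lie.

Things in the scene. Friction and masses are not known exactly. Their poses are not given: they have to be found in the camera images.
- disc_1_center (a point): First steel gauge disc, flat cylinder 64 mm in diameter and 16 mm thick, 0.25 to 0.49 kg, all three alike, with smooth slippery faces. It starts as the top one (farthest from the deck) of the three discs stacked in the sloping rack. The point is the disc's centre, half-way up its thickness; its z axis is the disc's axis (away from the deck at the start), x points up the slope at the start.
- disc_1: the same disc 1, its origin at the centre of its underside (8 mm below its centre along its axis), axes as for its centre point
- disc_2_center (a point): Second steel gauge disc, flat cylinder 64 mm in diameter and 16 mm thick, 0.25 to 0.49 kg, all three alike, with smooth slippery faces. It starts as the middle one of the three discs stacked in the sloping rack. The point is the disc's centre, half-way up its thickness; its z axis is the disc's axis (away from the deck at the start), x points up the slope at the start.
- disc_2: the same disc 2, its origin at the centre of its underside (8 mm below its centre along its axis), axes as for its centre point
- disc_3_center (a point): Third steel gauge disc, flat cylinder 64 mm in diameter and 16 mm thick, 0.25 to 0.49 kg, all three alike, with smooth slippery faces. It starts as the lowest one, on the deck of the three discs stacked in the sloping rack. The point is the disc's centre, half-way up its thickness; its z axis is the disc's axis (away from the deck at the start), x points up the slope at the start.
- disc_3: the same disc 3, its origin at the centre of its underside (8 mm below its centre along its axis), axes as for its centre point
- stand_axis (a point): point on the bench under the middle of the fixed height stand's round table (flat dark steel, 94 mm across, bright turned circle 69 mm across round its centre). The table is clamped at an unknown height, its top 68 to 94 mm above the bench, and does not give under less than 100 N. This height is not measured: feel for it, or look.
- stand: the same stand: grey round foot 112 mm across, column, table. Origin under the centre of the foot on the bench, z up; a black clamp knob sticks out 49 mm from the axis along its x axis, 36 mm above the bench, below the table
- rack: fixed sloping rack of bent sheet metal, base plate 115 x 100 mm, origin under its centre, z up. Its deck slopes 30 degrees, lower toward the rack's -x (roughly to the robot); deck normal (-0.5, 0, 0.866) in the rack's axes. The discs' left and right sides (rack's +y and -y) are free for fingers; a disc lifts out along the normal.
- rack_seat (a point): point on the deck's top face in the axis of the stacked discs, 60 mm above the bench, axes as the rack. The deck is 54 mm wide, narrower than the discs. Two 10 mm pins stand 42 mm out of it along its normal, 33 mm down the slope from this point and 17 mm to either side; the discs lean on them.
- red_tin_tray: bystander: small rusty red tin tray, 60 x 90 x 20 mm (x, y, z), origin under its middle
- wax_block: bystander: round pale block of wax standing upright, 50 mm across, 74 mm high, origin under its middle
- door_knob: bystander: nickel door knob standing on its rose, 54 mm across, 58 mm high, origin under its middle

How it is judged:
On the way, in this order (a step that is already met when the one before it is completed fails the run):
1. the first disc lies flat and centred on the stand's table, let go (horizontal distance between disc_1_center and stand_axis below 0.004 m and angle between disc_1_center's own z axis and vertical below 0.06 rad and contact force between disc_1 and stand above 1 N and contact force between disc_1 and the fingers below 0.3 N), for 0.2 s.
2. the second disc is pressed flat (over 5 N) on the disc below, 10 to 30 mm off its centre (horizontal distance between disc_2_center and disc_1_center between 0.01 and 0.03 m and angle between disc_2_center's own z axis and vertical below 0.06 rad and z of disc_2_center in the frame of disc_1_center between 0.0145 and 0.0175 m and contact force between disc_2 and disc_1 above 5 N), for 0.05 s.
3. the second disc slides across with the faces pressed together (over 5 N, seen 4.5 to 9 mm from centre) (horizontal distance between disc_2_center and disc_1_center between 0.0045 and 0.009 m and angle between disc_2_center's own z axis and vertical below 0.06 rad and z of disc_2_center in the frame of disc_1_center between 0.0145 and 0.0175 m and contact force between disc_2 and disc_1 above 5 N).
4. the second disc lies flush on the disc below (within 3 mm), let go (horizontal distance between disc_2_center and disc_1_center below 0.003 m and angle between disc_2_center's own z axis and vertical below 0.06 rad and z of disc_2_center in the frame of disc_1_center between 0.0145 and 0.0175 m and contact force between disc_2 and the fingers below 0.3 N), for 0.2 s.
5. the third disc is pressed flat (over 5 N) on the disc below, 10 to 30 mm off its centre (horizontal distance between disc_3_center and disc_2_center between 0.01 and 0.03 m and angle between disc_3_center's own z axis and vertical below 0.06 rad and z of disc_3_center in the frame of disc_2_center between 0.0145 and 0.0175 m and contact force between disc_3 and disc_2 above 5 N), for 0.05 s.
6. the third disc slides across with the faces pressed together (over 5 N, seen 4.5 to 9 mm from centre) (horizontal distance between disc_3_center and disc_2_center between 0.0045 and 0.009 m and angle between disc_3_center's own z axis and vertical below 0.06 rad and z of disc_3_center in the frame of disc_2_center between 0.0145 and 0.0175 m and contact force between disc_3 and disc_2 above 5 N).
7. the third disc lies flush on the disc below (within 3 mm), let go (horizontal distance between disc_3_center and disc_2_center below 0.003 m and angle between disc_3_center's own z axis and vertical below 0.06 rad and z of disc_3_center in the frame of disc_2_center between 0.0145 and 0.0175 m and contact force between disc_3 and the fingers below 0.3 N), for 0.2 s.
At the end, for the whole second after the job is handed in: All three discs lie flat and still on the stand's table, disc 1 lowest (within 4 mm of the table's axis), disc 2 on it and disc 3 on top, each within 3 mm of the centre of the disc below and within 5 mm of the table's axis, faces in contact, none touched by the fingers (all of step 1 and all of step 4 and all of step 7 and horizontal distance between each of disc_2_center, disc_3_center and stand_axis below 0.005 m and linear speed of each of disc_1, disc_2, disc_3 below 0.01 m/s).
It fails at once if the tin tray is pushed about (more than 30 mm) (distance of red_tin_tray from where it was at the start of the episode above 0.03 m).
It fails at once if the block of wax is pushed about (more than 30 mm) (distance of wax_block from where it was at the start of the episode above 0.03 m).
It fails at once if the door knob is pushed about (more than 30 mm) (distance of door_knob from where it was at the start of the episode above 0.03 m).
It fails at once if a disc falls to the bench (height (world z) of any of disc_1_center, disc_2_center, disc_3_center below 0.035 m).
It fails at once if the stand is struck or pressed hard (over 100 N) (contact force between stand and anything else above 100 N).
It also fails if it takes over 72 s, if anything falls off the work surface, if the arm or the gripper's body presses on something with over 40 N, if the wrist force passes 120 N, or if a joint passes its speed limit or range.

## Working session

There is one attempt and no reset: what is moved stays moved. The work goes in short steps, Python scripts to look and compute and a tool call to move; the robot and the scene stay as the last step left them, time stands still between calls to the robot, and variables do not carry over. Pictures are saved under pics/ and viewed, and the job is handed in when it is done.

Besides the shell and the picture viewer there is one more tool, called by a JSON object that holds its "method" and its "body", one argument or row to a line. send_rows: Moves the arm, as the interface text tells. Its arguments: {"type":"object","properties":{"deltas":{"type":"array"},"squeeze":{"type":"number"}},"required":["deltas"]}

```bash
ls -la; mkdir -p pics
python3 - <<'E'
from bench import readout, capture, camera_params
import cv2, numpy as np
print(readout.observe())
for n in ["scene","side","wrist"]:
    im,d=capture(n); cv2.imwrite(f"pics/{n}0.png",im[:,:,::-1]); np.savez(f"pics/{n}0.npz",im=im,d=d)
    print(n,camera_params(n))
E
```

```text
total 12
drwxr-xr-x  3 agent agent 4096 Dec  6 00:42 .
drwxr-xr-x 23 root  root  4096 Dec  6 00:42 ..
drwxr-xr-x  2 agent agent 4096 Dec  6 00:42 pics
{'time_s': 0.0, 'joint_pos': array([ 9.44713396e-01,  1.81566765e-01,  1.60799910e+00, -3.51488944e-05,
        1.35378286e+00, -2.06294315e-01]), 'qvel': array([-0.00192439,  0.00228367,  0.00163924, -0.00092226,  0.00066392,
        0.00080926]), 'effort': array([ 9.27947212e-07, -4.33872736e+01, -3.41849649e+01,  7.00763776e-02,
        3.86975461e-02, -1.49228258e-04]), 'eef_pos': array([0.23403944, 0.52466192, 0.25479995]), 'tcp_rot': array([-3.39274691e-04,  2.08352733e-01,  9.78053356e-01, -8.10017877e-04]), 'contact_force': array([ 0.41211167, -0.82435653,  0.77568242]), 'torque': array([-0.0366764 , -0.00636181, -0.08224679]), 'finger_gap': 0.0882718967991292}
scene {'camera_matrix': array([[470.44197774,   0.        , 321.49330164],
       [  0.        , 470.44197774, 240.29686602],
       [  0.        ,   0.        ,   1.        ]]), 'R': array([[ 0.53294287, -0.8461449 ,  0.00327333],
       [-0.44362044, -0.28270357, -0.85
[... 328 characters left out ...]
 -0.02020673],
       [-0.31815309, -0.62929396, -0.70906115],
       [ 0.29421422,  0.64545644, -0.70485741]]), 't': array([-0.39136994,  0.18403057,  0.84148355])}
wrist {'camera_matrix': array([[345.17224748,   0.        , 317.59806375],
       [  0.        , 345.17224748, 238.02049251],
       [  0.        ,   0.        ,   1.        ]]), 'T_tool_cam': array([[-1.99498091e-04, -9.65350448e-01, -2.60956841e-01,
         6.68746184e-02],
       [ 9.99999452e-01, -4.60832901e-04,  9.40259947e-04,
         4.89929885e-04],
       [-1.02793786e-03, -2.60956510e-01,  9.65350011e-01,
        -1.28587230e-01],
       [ 0.00000000e+00,  0.00000000e+00,  0.00000000e+00,
         1.00000000e+00]])}
```

View pics/scene0.png

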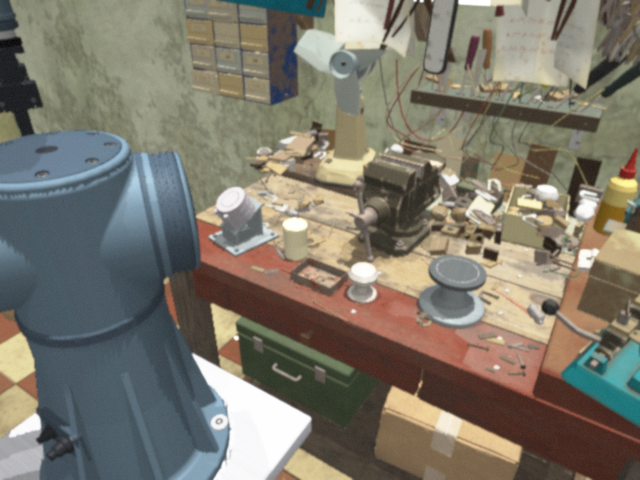

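View pics/side0.png

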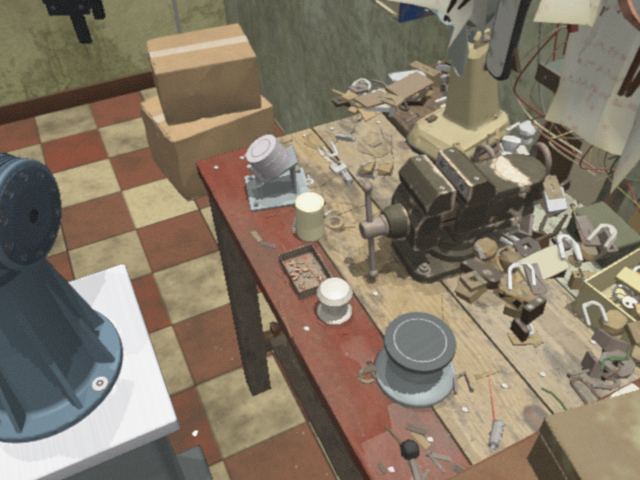

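View pics/wrist0.png

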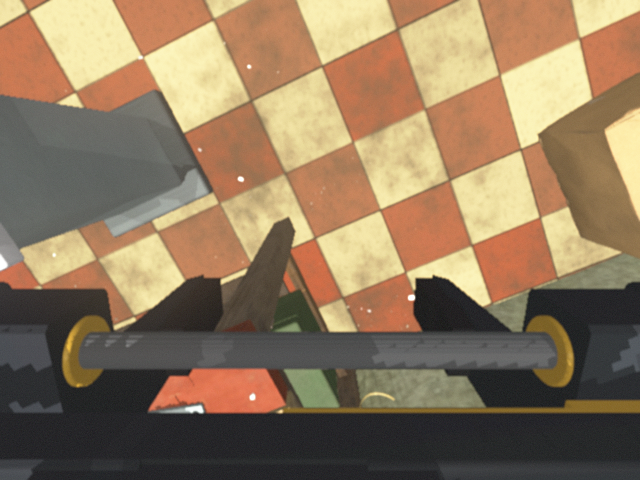

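The scene view shows the rack with the discs at about (237,205), the wax at (295,240), the tray at (318,275), the knob at (362,282) and the stand table at (457,272). In the side view the discs are at about (267,157) and the stand table at (420,340). The wrist camera sees only floor so far. Next I measure with depth and rays.

```bash
cat > h.py <<'E'
import numpy as np, cv2
from bench import readout, capture, camera_params
from scipy.spatial.transform import Rotation as Ro
def Rq(q): return Ro.from_quat([q[1],q[2],q[3],q[0]]).as_matrix()
def cam(name, st=None):
    p=camera_params(name); K=p["camera_matrix"]
    if name!="wrist": R,t=np.array(p["R"]),np.array(p["t"]); return K,R.T,-R.T@t   # Rwc, pos
    st=st or readout.observe(); T=p["T_tool_cam"]; Rt=Rq(st["tcp_rot"])
    return K,Rt@T[:3,:3],Rt@T[:3,3]+st["eef_pos"]
def cloud(d,c):
    K,R,o=c; v,u=np.mgrid[:480,:640]
    P=np.stack([(u-K[0,2])/K[0,0]*d,(v-K[1,2])/K[1,1]*d,d],-1)@R.T+o
    P[d<=0]=np.nan; return P
def ray(u,v,c):
    K,R,o=c; r=R@np.array([(u-K[0,2])/K[0,0],(v-K[1,2])/K[1,1],1.]); return o,r/np.linalg.norm(r)
def onz(u,v,z,c):
    o,r=ray(u,v,c); return o+r*(z-o[2])/r[2]
E
python3 - <<'E'
from h import *
for n in ["scene","side"]:
    z=np.load(f"pics/{n}0.npz"); P=cloud(z["d"],cam(n)); np.save(f"pics/{n}P.npy",P)
    for nm,(u,v) in {"scene":{"table":(457,270),"foot":(452,312),"disc":(237,203),"wax":(295,224),"knob":(362,270),"bench":(300,262),"tray":(318,275)},"side":{"table":(420,340),"disc":(262,152),"wax":(310,204),"knob":(334,290),"bench":(250,225)}}[n].items():
        print(n,nm,np.nanmedian(P[v-2:v+3,u-2:u+3].reshape(-1,3),0).round(4), (P[v-2:v+3,u-2:u+3,2].std()).round(4))
im=np.load("pics/side0.npz")["im"]; s=np.load("pics/scene0.npz")["im"]
a=cv2.resize(im[120:220,210:340],(780,600),interpolation=cv2.INTER_CUBIC); cv2.imwrite("pics/sz1.png",a[:,:,::-1])
b=cv2.resize(s[170:270,190:320],(780,600),interpolation=cv2.INTER_CUBIC); cv2.imwrite("pics/sc1.png",b[:,:,::-1])
c=cv2.resize(im[300:420,350:490],(700,600),interpolation=cv2.INTER_CUBIC); cv2.imwrite("pics/sz2.png",c[:,:,::-1])
E
```

```text
scene table [ 0.4671 -0.2376  0.0789] 0.0008
scene foot [ 0.4356 -0.2492  0.0169] 0.001
scene disc [0.4234 0.199  0.1018] 0.0016
scene wax [0.4598 0.0846 0.0716] 0.0008
scene knob [ 0.4099 -0.0911  0.0582] nan
scene bench [0.4396 0.0615 0.0008] 0.0089
scene tray [0.4188 0.0045 0.0028] nan
side table [ 0.4693 -0.2392  0.0775] nan
side disc [0.4275 0.2093 0.0998] 0.0017
side wax [0.4584 0.0791 0.0694] 0.0013
side knob [ 0.4146 -0.0961  0.0561] 0.0011
side bench [ 0.3709  0.1489 -0.0011] 0.0013
```

View pics/sz1.png

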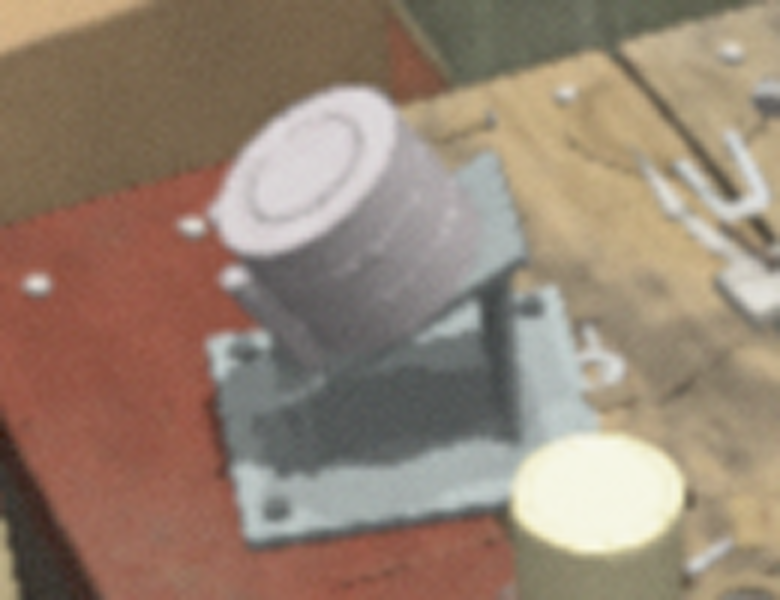

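View pics/sc1.png

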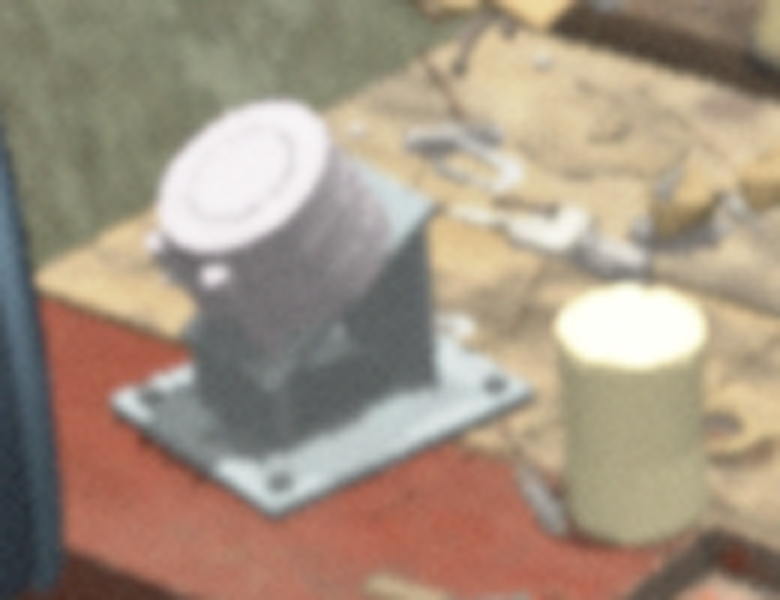

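View pics/sz2.png

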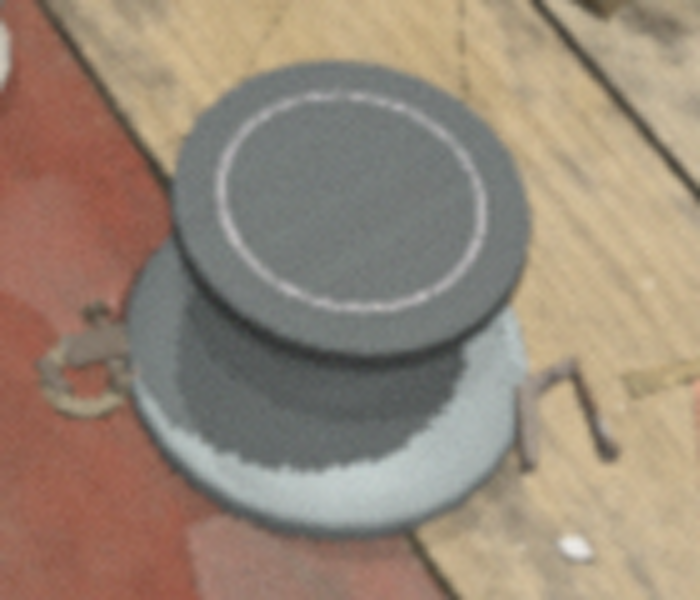

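The rack crop shows the base-plate corners and the top face of the stack clearly, and the stand crop shows the bright circle. I fit ellipses to both and intersect the rays.

Run:
```python
from h import *
# table: bright ring
def ell(mask):
    cs,_=cv2.findContours(mask.astype(np.uint8),cv2.RETR_EXTERNAL,cv2.CHAIN_APPROX_NONE); c=max(cs,key=cv2.contourArea); return cv2.fitEllipse(c),c
for n,(u0,u1,v0,v1),th in [("side",(380,460,308,375),0),("scene",(428,487,255,288),0)]:
    im=np.load(f"pics/{n}0.npz")["im"]; g=cv2.cvtColor(im,cv2.COLOR_RGB2GRAY).astype(float)
    hp=g-cv2.GaussianBlur(g,(0,0),5)
    m=np.zeros((480,640),bool); m[v0:v1,u0:u1]=True
    P=np.load(f"pics/{n}P.npy"); tab=m&(np.abs(P[...,2]-0.078)<0.005)
    tabin=cv2.erode(tab.astype(np.uint8),np.ones((7,7)))>0
    sel=tabin&(hp>9); vv,uu=np.where(sel); 
    print(n,"ring px",sel.sum())
    e=cv2.fitEllipse(np.stack([uu,vv],1).astype(np.float32)); print(e)
    print("tab z med",np.nanmedian(P[...,2][tabin]))
    c=cam(n)
    for z in (.076,.078,.080):
        Q=np.array([onz(u,v,z,c) for u,v in zip(uu,vv)])[:,:2]
        A=np.c_[2*Q,np.ones(len(Q))]; s=np.linalg.lstsq(A,(Q**2).sum(1),rcond=None)[0]; r=np.sqrt(s[2]+s[:2]@s[:2])
        res=np.abs(np.linalg.norm(Q-s[:2],axis=1)-r); k=res<.004
        s=np.linalg.lstsq(A[k],(Q[k]**2).sum(1),rcond=None)[0]; r=np.sqrt(s[2]+s[:2]@s[:2]); print(z,s[:2].round(4),2*r, k.sum())
# rack corners
c=cam("side"); cs=[onz(210+x/6,120+y/6,.003,c) for x,y in [(208,338),(248,547),(555,288)]]
print("corners side",np.round(cs,4)); 
c=cam("scene"); cs2=[onz(190+x/6,170+y/6,.003,c) for x,y in [(110,402),(278,515),(535,390)]]
print("corners scene",np.round(cs2,4))
for n,box in [("side",(235,290,128,205)),("scene",(208,258,180,235))]:
    im=np.load(f"pics/{n}0.npz")["im"]; g=im.min(2); P=np.load(f"pics/{n}P.npy")
    u0,u1,v0,v1=box; sub=P[v0:v1,u0:u1]; print(n, "gray rows", g[(v0+v1)//2-20:(v0+v1)//2, (u0+u1)//2][::3])
    # plane normal from top face using brightness
    th=cv2.threshold(g[v0:v1,u0:u1],0,255,cv2.THRESH_OTSU)[0]; print("otsu",th)
```

```text
side ring px 363
((419.2369079589844, 341.16253662109375), (46.82781219482422, 51.76600646972656), 103.92084503173828)
tab z med 0.07742949455089199
0.076 [ 0.4693 -0.2377] 0.0685964548017791 277
0.078 [ 0.4684 -0.2388] 0.06838199254277862 277
0.08 [ 0.4674 -0.2399] 0.06821031117347288 278
scene ring px 156
((457.1822814941406, 270.1249694824219), (25.52008628845215, 42.063846588134766), 96.7842025756836)
tab z med 0.07911240857271015
0.076 [ 0.4708 -0.2361] 0.06993803585028283 105
0.078 [ 0.4678 -0.2367] 0.06963082113021092 105
0.08 [ 0.4649 -0.2374] 0.06935483212472236 106
corners side [[0.4101 0.2788 0.003 ]
 [0.3853 0.1784 0.003 ]
 [0.5208 0.2513 0.003 ]]
corners scene [[0.4105 0.2807 0.003 ]
 [0.3869 0.1813 0.003 ]
 [0.4993 0.157  0.003 ]]
side gray rows [213 211 203 202 198 107 100]
otsu 133.0
scene gray rows [206 238 241 242 243 237 234]
otsu 170.0
```

Run:
```python
from h import *
yaw=np.radians(-13.5); n=np.array([-.5*np.cos(yaw),-.5*np.sin(yaw),.866]); Y=np.array([-np.sin(yaw),np.cos(yaw),0]); X=np.cross(Y,n)
for nm,box,th in [("side",(235,290,125,180),175),("scene",(208,258,180,225),205)]:
    im=np.load(f"pics/{nm}0.npz")["im"]; g=cv2.GaussianBlur(im.min(2),(0,0),0.8); P=np.load(f"pics/{nm}P.npy")
    u0,u1,v0,v1=box; m=np.zeros((480,640),np.uint8); m[v0:v1,u0:u1]=(g[v0:v1,u0:u1]>th)
    m=cv2.morphologyEx(m,cv2.MORPH_CLOSE,np.ones((5,5)))
    m=cv2.morphologyEx(m,cv2.MORPH_OPEN,np.ones((5,5)))
    cs,_=cv2.findContours(m,cv2.RETR_EXTERNAL,cv2.CHAIN_APPROX_NONE); c=max(cs,key=cv2.contourArea)
    hull=cv2.convexHull(c)
    e=cv2.fitEllipse(c); print(nm,e,len(c))
    o=im.copy(); cv2.ellipse(o,e,(255,0,0),1); cv2.imwrite(f"pics/{nm}_ell.png",cv2.resize(o[v0-10:v1+30,u0-10:u1+20],None,fx=7,fy=6.5)[:,:,::-1])
    mm=np.zeros((480,640),np.uint8); cv2.drawContours(mm,[c],-1,1,-1); mm=cv2.erode(mm,np.ones((5,5)))>0
    Q=P[mm]; Q=Q[~np.isnan(Q[:,0])]; ce=np.median(Q,0); Q=Q[np.abs((Q-ce)@n)<.006]; ce=Q.mean(0); w=np.linalg.svd(Q-ce)[2][2]; w*=np.sign(w[2])
    print(" depth plane",ce.round(4),w.round(3),"yaw",np.degrees(np.arctan2(-w[1],-w[0])),"tilt",np.degrees(np.arccos(w[2])), "signed offs",)
    K=cam(nm)
    # contour rays -> plane through depth centroid w/ normal n, circle fit
    for off in (-.002,0,.002):
        B=[]
        for u,v in c[:,0]:
            o_,r=ray(u,v,K); B.append(o_+r*(((ce+off*n)-o_)@n)/(r@n))
        B=np.array(B)-ce; q=np.c_[B@X,B@Y]
        A=np.c_[2*q,np.ones(len(q))]; s=np.linalg.lstsq(A,(q**2).sum(1),rcond=None)[0]; r=np.sqrt(s[2]+s[:2]@s[:2])
        ctr=ce+off*n+X*s[0]+Y*s[1]; print(" off",off,"top ctr",ctr.round(4),"dia",2*r)
```

```text
side ((261.11700439453125, 147.9153594970703), (18.17713165283203, 33.941383361816406), 50.6756477355957) 74
 depth plane [0.4306 0.2209 0.1006] [-0.489  0.127  0.863] yaw -14.569699437275036 tilt 30.31393577557858 signed offs
 off -0.002 top ctr [0.4315 0.2244 0.0983] dia 0.05956793231977501
 off 0 top ctr [0.4306 0.2215 0.1005] dia 0.05935858436625394
 off 0.002 top ctr [0.4297 0.2186 0.1026] dia 0.05914923641273287
scene ((229.99314880371094, 198.94300842285156), (18.177278518676758, 29.783069610595703), 54.95240783691406) 69
 depth plane [0.4289 0.2225 0.1025] [-0.482  0.13   0.867] yaw -15.14332126848217 tilt 29.930018376106823 signed offs
 off -0.002 top ctr [0.4312 0.225  0.1012] dia 0.05896733014760386
 off 0 top ctr [0.4292 0.223  0.1026] dia 0.05877237949057079
 off 0.002 top ctr [0.4271 0.221  0.104 ] dia 0.05857742883353781
```

View pics/side_ell.png

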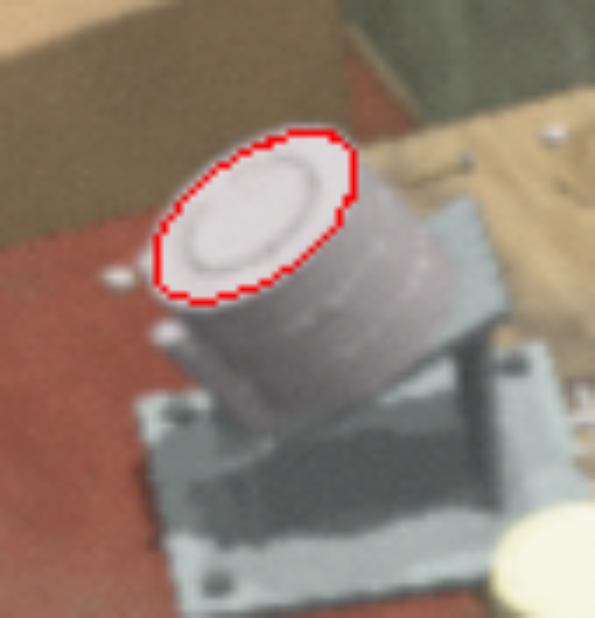

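View pics/scene_ell.png

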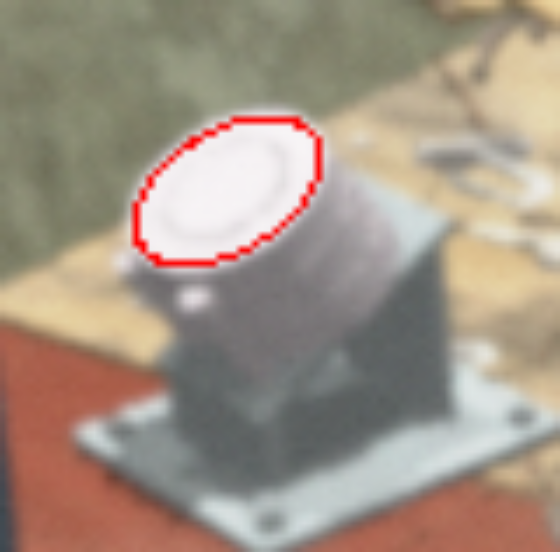

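Two views agree: the top face centre is about (0.430, 0.222, 0.1016), rack yaw about -14°, tilt 30°. The stand axis is about (0.468, -0.238) with its top near 0.078. I compute the pre-grasp move.

```bash
cat >> h.py <<'E'
yaw=np.radians(-14.); N=np.array([-.5*np.cos(yaw),-.5*np.sin(yaw),.866]); N/=np.linalg.norm(N)
Y=np.array([-np.sin(yaw),np.cos(yaw),0]); X=np.cross(Y,N)
RG=np.c_[-X,Y,-N]       # grasp tool rotation
TOP=np.array([.4300,.2220,.1016])   # top-face centre of stacked 3
def delta(p,R,p0=None,R0=None):
    st=readout.observe(); p0=st["eef_pos"] if p0 is None else p0; R0=Rq(st["tcp_rot"]) if R0 is None else R0
    d=R0.T@(np.asarray(p)-p0)*1000; rv=Ro.from_matrix(R0.T@R).as_rotvec()
    print("d mm",d.round(1),"|d|",np.linalg.norm(d).round(1),"rv",rv.round(4),np.degrees(np.linalg.norm(rv)).round(2)); return d,rv
E
python3 - <<'E'
from h import *
pre=TOP+N*.085; print(pre)
delta(pre,RG)
p=TOP+N*.003; print("grasp",p)
T=camera_params("wrist")["T_tool_cam"]; K=camera_params("wrist")["camera_matrix"]
Ti=np.linalg.inv(T)
for z in (.017,.1,.16):
    for y in (-.032,0,.032):
        q=Ti@[0,y,z,1]; print(z,y,(K@q[:3]/q[2])[:2].round(0), end=" ")
    q=Ti@[.032,0,z,1]; print("x+",(K@q[:3]/q[2])[:2].round(0))
E
```

```text
[0.38876152 0.23228191 0.17521162]
d mm [-260.4 -204.    80. ] |d| 340.4 rv [-0.0472 -0.5226 -0.1711] 31.62
grasp [0.42854452 0.22236289 0.10419806]
0.017 -0.032 [246. 296.] 0.017 0 [316. 296.] 0.017 0.032 [386. 296.] x+ [316. 228.]
0.1 -0.032 [270. 245.] 0.1 0 [317. 245.] 0.1 0.032 [363. 245.] x+ [317. 199.]
0.16 -0.032 [279. 226.] 0.16 0 [317. 225.] 0.16 0.032 [354. 225.] x+ [317. 188.]
```

{"method": "send_rows", "body": {
  "deltas": [
    [-20, -15, 4, -0.0095, -0.1045, -0.0342, 0],
    [-50, -38, 10, -0.019, -0.209, -0.0685, 0],
    [-80, -62, 17, -0.0283, -0.3135, -0.1027, 0],
    [-110, -86, 24, -0.0378, -0.418, -0.137, 0],
    [-140, -110, 32, -0.0472, -0.5226, -0.1711, 0]
  ]
}}

```text
time_s: 0.57
eef_pos: [0.3179, 0.3668, 0.2241]
tcp_rot: [0.26, 0.116, 0.958, -0.031]
contact_force: [1.6, -0.5, 0.1]
finger_gap: 0.088
```

Run:
```python
from h import *
st=readout.observe(); print(st["eef_pos"],st["joint_pos"])
delta(TOP+N*.085,RG)
```

```text
[0.3179383  0.36676628 0.22410747] [ 0.89069702 -0.05269147  2.00896214 -0.56561496  1.01846554 -0.17663566]
d mm [ -62.5 -113.8   93. ] |d| 159.7 rv [0.0032 0.0055 0.0021] 0.38
```

{"method": "send_rows", "body": {
  "deltas": [
    [-14, -25, 20, 0, 0, 0, 0],
    [-28, -50, 40, 0, 0, 0, 0],
    [-42, -75, 60, 0, 0.003, 0.001, 0],
    [-54, -100, 80, 0.002, 0.004, 0.002, 0],
    [-62.5, -114, 93, 0.003, 0.0055, 0.002, 0]
  ]
}}

```text
time_s: 0.98
eef_pos: [0.3872, 0.2301, 0.1731]
tcp_rot: [0.254, 0.12, 0.959, -0.033]
contact_force: [1.0, 0.3, 0.2]
finger_gap: 0.0881
```

Run:
```python
from h import *
st=readout.observe(); print(st["eef_pos"],st["joint_pos"])
c=cam("wrist",st); im,d=capture("wrist"); cv2.imwrite("pics/w1.png",im[:,:,::-1]); np.savez("pics/w1.npz",im=im,d=d,pos=st["eef_pos"],q=st["tcp_rot"])
delta(TOP+N*.003,RG)
```

```text
[0.38716541 0.23012203 0.17306738] [ 0.49440004 -0.16342477  2.22235073 -0.51255025  0.75483651 -0.50848553]
d mm [-2.2  4.4 79.3] |d| 79.5 rv [-0.0063 -0.007  -0.0032] 0.57
```

View pics/w1.png

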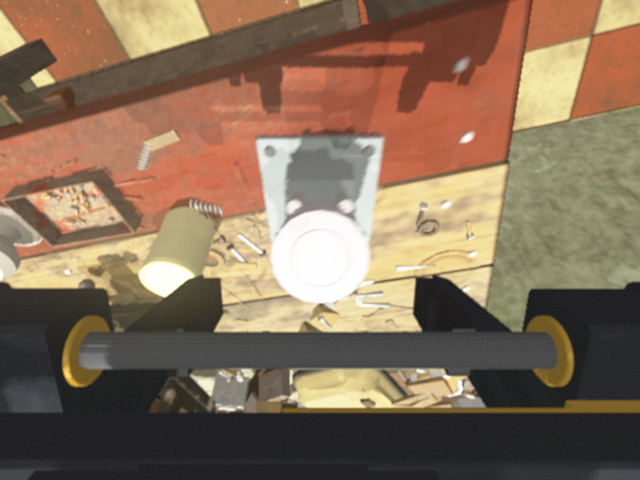

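The wrist view shows the top disc at about (321,257), radius about 47 px, with the two pins just above it at (294,206) and (346,206). I measure it in the tool frame.

```bash
cat >> h.py <<'E'
def circ(n,im,th,box,plane_p,plane_n,c,close=7):
    u0,u1,v0,v1=box; g=cv2.GaussianBlur(im.min(2),(0,0),0.8)
    m=np.zeros((480,640),np.uint8); m[v0:v1,u0:u1]=g[v0:v1,u0:u1]>th
    m=cv2.morphologyEx(cv2.morphologyEx(m,cv2.MORPH_CLOSE,np.ones((close,close))),cv2.MORPH_OPEN,cv2.getStructuringElement(cv2.MORPH_ELLIPSE,(15,15)))
    cs,_=cv2.findContours(m,cv2.RETR_EXTERNAL,cv2.CHAIN_APPROX_NONE); q=max(cs,key=cv2.contourArea)[:,0]
    return fitc(q,plane_p,plane_n,c)
def fitc(q,pp,pn,c):
    a=np.cross(pn,[0,1,0.]); a/=np.linalg.norm(a); b=np.cross(pn,a); B=[]
    for u,v in q:
        o,r=ray(u,v,c); B.append(o+r*((pp-o)@pn)/(r@pn)-pp)
    B=np.array(B); w=np.c_[B@a,B@b]; k=np.ones(len(w),bool)
    for _ in range(4):
        A=np.c_[2*w,np.ones(len(w))]; s=np.linalg.lstsq(A[k],(w[k]**2).sum(1),rcond=None)[0]; r=np.sqrt(s[2]+s[:2]@s[:2])
        res=np.linalg.norm(w-s[:2],axis=1)-r; k=np.abs(res)<max(.0008,1.5*np.median(np.abs(res)))
    return pp+a*s[0]+b*s[1],2*r,k.mean(),w,q
E
python3 - <<'E'
from h import *
z=np.load("pics/w1.npz"); st=dict(eef_pos=z["pos"],tcp_rot=z["q"]); c=cam("wrist",st); im=z["im"]
print(im.min(2)[257,255:390:6], im.min(2)[195:310:6,321])
for th in (170,190,210):
  for off in (-.002,0,.002):
    ctr,d,k,_,q=circ("w",im,th,(250,395,195,320),TOP+off*N,N,c)
    print(th,off,ctr.round(4),"dia",d.round(4),k.round(2),"tool", (Rq(z["q"]).T@(ctr-z["pos"])*1000).round(1))
P=cloud(z["d"],c); Q=P[240:280,300:340].reshape(-1,3); Q=Q[~np.isnan(Q[:,0])]; ce=Q.mean(0); w=np.linalg.svd(Q-ce)[2][2]; w*=np.sign(w[2]); print("depth",ce.round(4),w.round(3),N.round(3),"off plane",((ce-TOP)@N*1000).round(2))
# rack plate edge corners -> yaw
for u,v in [(257,139),(383,137)]: print(onz(u,v,.003,c).round(4))
print(readout.observe()["eef_pos"])
E
```

```text
[144 145 147 250 253 253 248 253 254 254 253 253 253 253 253 253 248 253
 253 217 158 160 156] [129 123 128 247 252 251 249 253 253 253 253 254 254 254 254 246 254 255
 149  88]
170 -0.002 [0.4302 0.2265 0.0988] dia 0.0799 0.6 tool [-0.3  7.2 85.6]
170 0 [0.4287 0.2268 0.1002] dia 0.0791 0.6 tool [ 0.4  7.1 83.6]
170 0.002 [0.4272 0.2271 0.1016] dia 0.0784 0.6 tool [ 1.   7.1 81.6]
190 -0.002 [0.4288 0.2228 0.0985] dia 0.072 0.61 tool [ 0.2  3.3 85.6]
190 0 [0.4273 0.2232 0.1   ] dia 0.0714 0.61 tool [ 0.8  3.3 83.7]
190 0.002 [0.4259 0.2235 0.1014] dia 0.0707 0.61 tool [ 1.5  3.3 81.7]
210 -0.002 [0.4298 0.2217 0.0992] dia 0.0685 0.6 tool [-1.1  2.4 85.6]
210 0 [0.4283 0.222  0.1006] dia 0.0679 0.6 tool [-0.5  2.4 83.6]
210 0.002 [0.4268 0.2224 0.102 ] dia 0.0673 0.6 tool [ 0.1  2.4 81.6]
depth [0.4323 0.2204 0.1022] [-0.483  0.119  0.868] [-0.485  0.121  0.866] off plane -0.78
[0.3898 0.1805 0.003 ]
[0.4126 0.2771 0.003 ]
[0.38767579 0.22848941 0.17210538]
```

Run:
```python
from h import *
st=readout.observe(); print(st["eef_pos"])
c=cam("wrist",st); im,d=capture("wrist"); np.savez("pics/w2.npz",im=im,d=d,pos=st["eef_pos"],q=st["tcp_rot"])
for th in (220,235,242):
    g=cv2.GaussianBlur(im.min(2),(0,0),0.6); m=np.zeros((480,640),np.uint8); m[195:325,255:390]=g[195:325,255:390]>th
    m=cv2.morphologyEx(cv2.morphologyEx(m,cv2.MORPH_CLOSE,np.ones((5,5))),cv2.MORPH_OPEN,cv2.getStructuringElement(cv2.MORPH_ELLIPSE,(31,31)))
    q=max(cv2.findContours(m,cv2.RETR_EXTERNAL,cv2.CHAIN_APPROX_NONE)[0],key=cv2.contourArea)[:,0]
    print(cv2.fitEllipse(q)); pp=TOP-.0004*N
    ctr,dia,k,_,_=fitc(q,pp,N,c)
    print(th,ctr.round(4),"dia",dia.round(4),k.round(2),"tool",(Rq(st["tcp_rot"]).T@(ctr-st["eef_pos"])*1000).round(1))
    o=im.copy(); cv2.drawContours(o,[q[:,None]],-1,(255,0,0),1)
cv2.imwrite("pics/w2c.png",cv2.resize(o[180:330,240:400],None,fx=4.5,fy=4)[:,:,::-1])
delta(TOP+N*.003,RG)
```

```text
[0.38767579 0.22848941 0.17210538]
((325.2392883300781, 255.57582092285156), (92.38880920410156, 99.27093505859375), 81.81668090820312)
220 [0.4313 0.2225 0.1018] dia 0.0624 0.85 tool [-3.3  5.3 82.7]
((324.9194641113281, 256.07318115234375), (91.26879119873047, 96.17652130126953), 88.56269073486328)
235 [0.4312 0.2225 0.1018] dia 0.0617 1.0 tool [-3.2  5.3 82.7]
((324.9212341308594, 256.1901550292969), (90.47687530517578, 95.63277435302734), 86.62377166748047)
242 [0.4313 0.2225 0.1018] dia 0.0613 1.0 tool [-3.3  5.3 82.7]
d mm [-2.3  3.2 80.4] |d| 80.4 rv [-0.0058 -0.0069 -0.0056] 0.6
```

View pics/w2c.png

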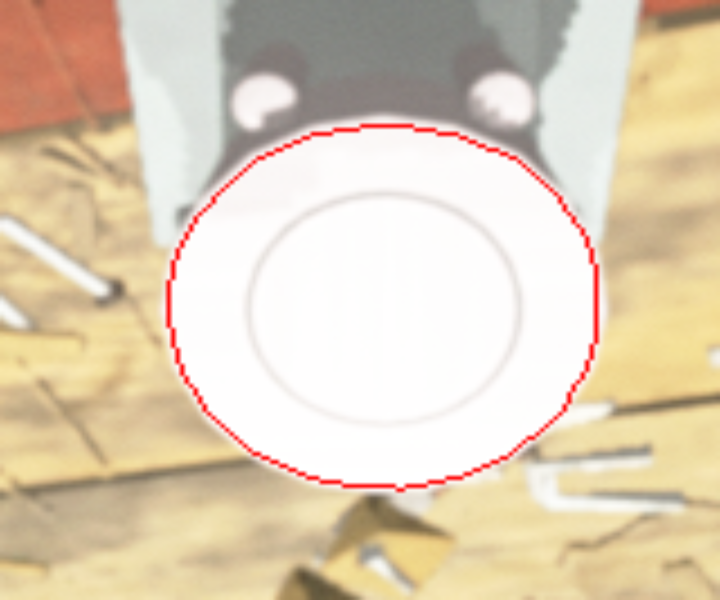

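```bash
sed -i 's/^TOP=.*/TOP=np.array([.4308,.2223,.1018])/' h.py
python3 - <<'E'
from h import *
delta(TOP+N*.004,RG)
E
```

```text
d mm [-3.   3.6 79.5] |d| 79.7 rv [-0.0058 -0.0069 -0.0056] 0.6
```

{"method": "send_rows", "body": {
  "deltas": [
    [-1.5, 2, 20, -0.003, -0.0035, -0.003, 0],
    [-3, 3.6, 42, -0.0058, -0.0069, -0.0056, 0],
    [-3, 3.6, 60, -0.0058, -0.0069, -0.0056, 0],
    [-3, 3.6, 72, -0.0058, -0.0069, -0.0056, 0],
    [-3, 3.6, 76, -0.0058, -0.0069, -0.0056, 0]
  ]
}}

```text
time_s: 1.5
eef_pos: [0.427, 0.2265, 0.1083]
tcp_rot: [0.257, 0.116, 0.959, -0.031]
contact_force: [-0.2, -0.8, 0.4]
finger_gap: 0.0881
```

{"method": "send_rows", "body": {
  "deltas": [
    [0, 0, 0, 0, 0, 0, 0],
    [0, 0, 0, 0, 0, 0, 0]
  ]
}}

```text
time_s: 1.67
eef_pos: [0.4272, 0.2269, 0.1101]
tcp_rot: [0.258, 0.115, 0.959, -0.03]
contact_force: [0.2, -0.0, -0.2]
finger_gap: 0.0882
```

Run:
```python
from h import *
st=readout.observe(); print(st["eef_pos"],st["contact_force"])
c=cam("wrist",st); im,d=capture("wrist"); cv2.imwrite("pics/w3.png",im[:,:,::-1])
im,d=capture("scene"); cv2.imwrite("pics/s3.png",cv2.resize(im[120:280,140:350],None,fx=3.7,fy=3.7)[:,:,::-1])
delta(TOP+N*.004,RG)
```

```text
[0.42724137 0.22688322 0.11013372] [ 0.16298977 -0.0282081  -0.16354822]
d mm [ 0.7 -3.8  5.9] |d| 7.0 rv [0.0051 0.0029 0.0032] 0.38
```

View pics/w3.png

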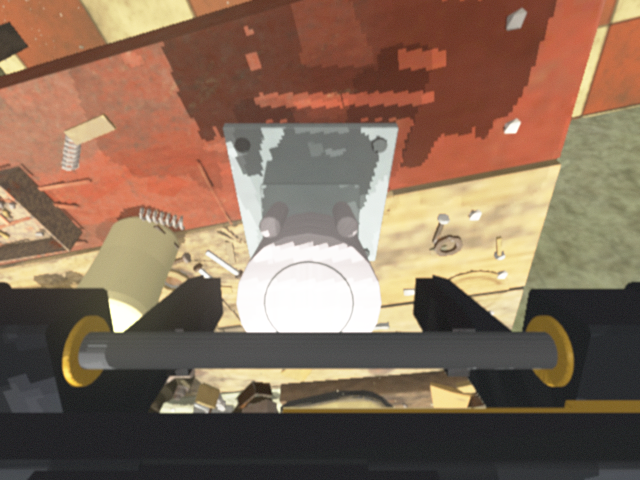

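View pics/s3.png

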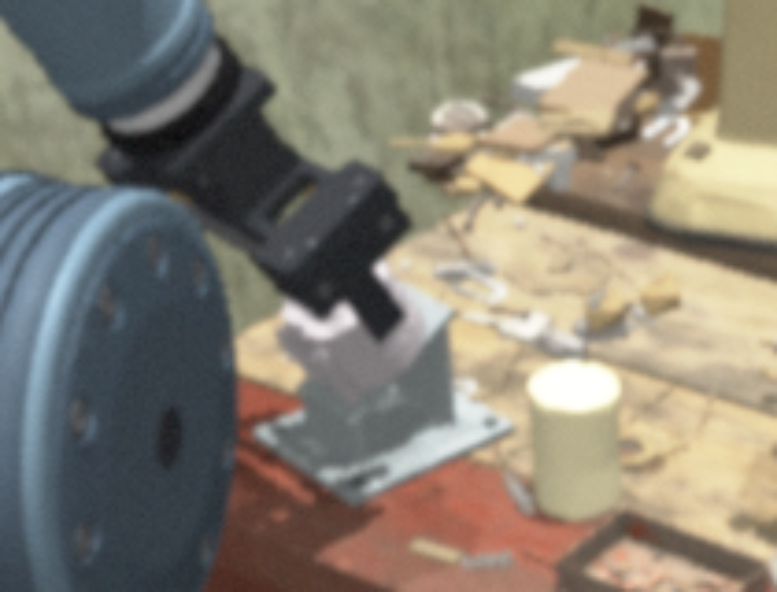

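The wrist view shows the disc at about (308,300), slightly left of the mid-line between the fingers at 318. That agrees with the -3.8 mm y correction. I correct it, then go down.

{"method": "send_rows", "body": {
  "deltas": [
    [0.5, -2.5, 2, 0.005, 0.003, 0.003, 0],
    [0.7, -3.8, 4, 0.005, 0.003, 0.003, 0],
    [0.7, -3.8, 5.9, 0.005, 0.003, 0.003, 0],
    [0.7, -3.8, 5.9, 0.005, 0.003, 0.003, 0],
    [0.7, -3.8, 5.9, 0.005, 0.003, 0.003, 0]
  ]
}}

```text
time_s: 2.18
eef_pos: [0.4287, 0.2219, 0.1043]
tcp_rot: [0.256, 0.118, 0.959, -0.032]
contact_force: [0.4, -0.2, 0.6]
finger_gap: 0.088
```

Run:
```python
from h import *
st=readout.observe(); print(st["eef_pos"],st["contact_force"],abs(st["qvel"]).max())
delta(TOP+N*.004,RG)
```

```text
[0.42874565 0.2219171  0.10429366] [ 0.44116322 -0.21317456  0.64362475] 0.00232676357756941
d mm [-0.4  0.9 -0.9] |d| 1.3 rv [-0.0013 -0.0013 -0.0002] 0.1
```

{"method": "send_rows", "body": {
  "deltas": [
    [-0.4, 0.8, -0.6, -0.001, -0.001, 0, 0],
    [-0.4, 0.8, -0.6, -0.001, -0.001, 0, 0.15],
    [-0.4, 0.8, -0.6, -0.001, -0.001, 0, 0.22],
    [-0.4, 0.8, -0.6, -0.001, -0.001, 0, 0.5],
    [-0.4, 0.8, -0.6, -0.001, -0.001, 0, 0.5]
  ],
  "squeeze": 30
}}

```text
time_s: 2.6
eef_pos: [0.429, 0.2227, 0.1051]
tcp_rot: [0.257, 0.118, 0.959, -0.032]
contact_force: [1.2, -0.0, 1.1]
finger_gap: 0.0637
```

{"method": "send_rows", "body": {
  "deltas": [
    [0, 0, 0, 0, 0, 0, 0.5],
    [0, 0, 0, 0, 0, 0, 0.5],
    [0, 0, 0, 0, 0, 0, 0.5]
  ]
}}

```text
time_s: 2.85
eef_pos: [0.429, 0.2227, 0.1051]
tcp_rot: [0.257, 0.118, 0.959, -0.032]
contact_force: [-0.7, -0.1, 0.4]
finger_gap: 0.0632
```

Run:
```python
from h import *
st=readout.observe(); print(st["eef_pos"],st["contact_force"],st["torque"],abs(st["qvel"]).max())
delta(TOP+N*.004,RG)
im,d=capture("wrist"); cv2.imwrite("pics/w4.png",im[:,:,::-1])
```

```text
[0.4290259  0.22274188 0.10510196] [-0.67259799 -0.13131122  0.40632477] [-0.04300784  0.12853627 -0.04888061] 0.0016337226284537324
d mm [ 0.1  0.  -0.2] |d| 0.2 rv [-0.0003 -0.0001 -0.0001] 0.02
```

View pics/w4.png

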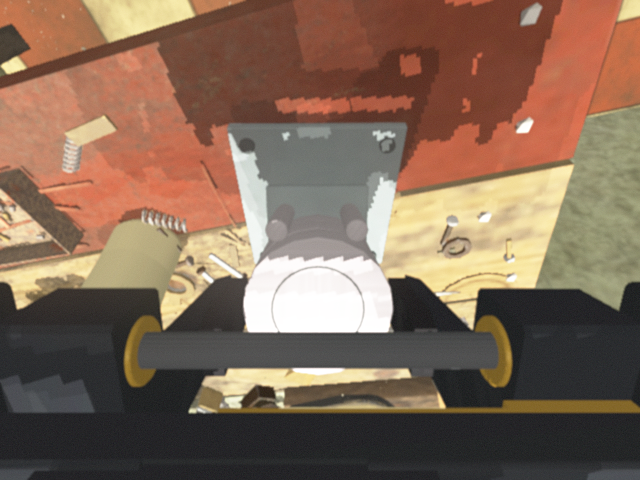

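The disc is held (gap 63 mm), centred at column 318. Now I lift along the normal.

{"method": "send_rows", "body": {
  "deltas": [
    [0, 0, -3, 0, 0, 0, 0.5],
    [0, 0, -10, 0, 0, 0, 0.5],
    [0, 0, -25, 0, 0, 0, 0.5],
    [0, 0, -42, 0, 0, 0, 0.5],
    [0, 0, -60, 0, 0, 0, 0.5]
  ],
  "squeeze": 40
}}

```text
time_s: 3.32
eef_pos: [0.3985, 0.2299, 0.1569]
tcp_rot: [0.256, 0.118, 0.959, -0.032]
contact_force: [0.6, -0.0, -2.1]
finger_gap: 0.0633
```

{"method": "send_rows", "body": {
  "deltas": [
    [0, 0, -15, 0, 0, 0, 0.5],
    [0, 0, -25, 0, 0, 0, 0.5],
    [0, 0, -25, 0, 0, 0, 0.5],
    [0, 0, -25, 0, 0, 0, 0.5]
  ]
}}

```text
time_s: 3.65
eef_pos: [0.3874, 0.2334, 0.179]
tcp_rot: [0.257, 0.118, 0.959, -0.031]
contact_force: [0.1, -0.2, -4.0]
finger_gap: 0.0629
```

Run:
```python
from h import *
st=readout.observe(); print(st["eef_pos"],st["contact_force"],st["torque"],st["finger_gap"])
im,d=capture("wrist"); cv2.imwrite("pics/w5.png",im[:,:,::-1]); np.savez("pics/w5.npz",im=im,d=d,pos=st["eef_pos"],q=st["tcp_rot"])
im,d=capture("scene"); cv2.imwrite("pics/s5.png",cv2.resize(im[80:280,100:350],None,fx=3,fy=3)[:,:,::-1])
```

```text
[0.38741813 0.23343418 0.17900158] [ 0.07715056 -0.19376787 -4.01732383] [0.10198752 0.46514785 0.00845618] 0.06293548843511866
```

View pics/w5.png

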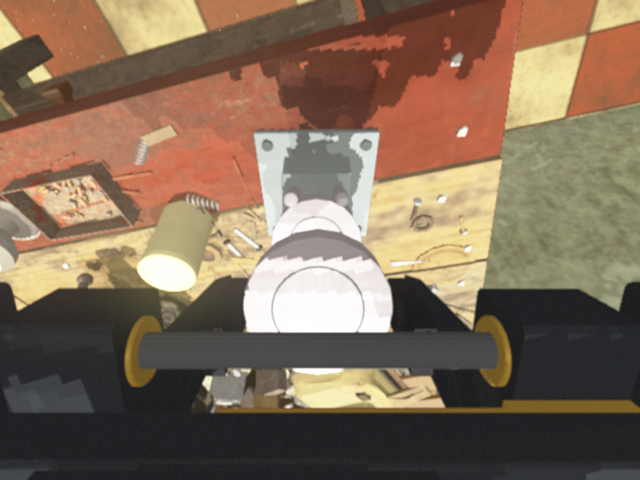

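View pics/s5.png

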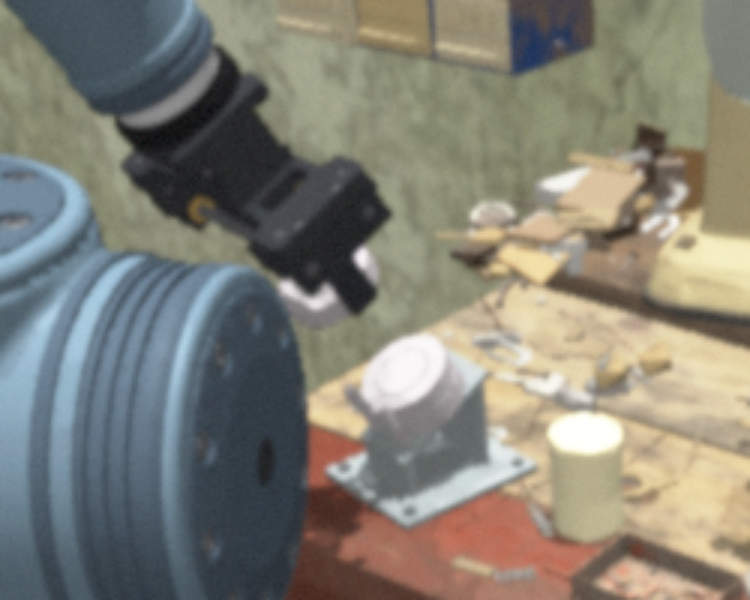

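Only disc 1 came up (about 4 N), and disc 2 stays on the rack. I check the offset in hand, the path clearance and the transfer move.

```bash
cat >> h.py <<'E'
RV=np.c_[np.cross(Y,[0,0,-1.]),Y,[0,0,-1.]]
STAND=np.array([.4680,-.2378])
E
python3 - <<'E'
from h import *
T=camera_params("wrist")["T_tool_cam"]; K=camera_params("wrist")["camera_matrix"]; Ti=np.linalg.inv(T)
def pr(x,y,z):
    q=Ti@[x,y,z,1]; return (K@q[:3]/q[2])[:2].round(1)
print("ctr",pr(0,0,.0038),"ring top",pr(.020,0,.0038),"rim left/right",pr(0,-.032,.0038),pr(0,.032,.0038),"rim top",pr(.032,0,.0038),"bottom rim upper",pr(.032,0,.0198))
P=np.concatenate([np.load(f"pics/{n}P.npy").reshape(-1,3) for n in("scene","side")])
P=P[~np.isnan(P[:,0])]; m=(P[:,0]>.3)&(P[:,0]<.62)&(P[:,1]<.2)&(P[:,1]>-.4)&(P[:,2]>.09)
Q=P[m]; print(len(Q)); 
if len(Q): print(np.percentile(Q,[0,1,10,50,100],axis=0).round(3))
delta(np.r_[STAND,.17],RV)
z=np.load("pics/w5.npz"); o=cv2.resize(z["im"][225:345,230:410],None,fx=4.4,fy=4.4,interpolation=cv2.INTER_CUBIC); cv2.imwrite("pics/w5z.png",o[:,:,::-1])
E
```

```text
ctr [316.4 309.7] ring top [316.3 264.7] rim left/right [240.3 309.8] [392.4 309.6] rim top [316.2 236.1] bottom rim upper [316.3 226.9]
13352
[[ 0.342 -0.4    0.09 ]
 [ 0.346 -0.394  0.091]
 [ 0.494 -0.327  0.105]
 [ 0.577 -0.065  0.161]
 [ 0.62   0.2    0.48 ]]
d mm [-162.4 -437.2  103.1] |d| 477.6 rv [-7.000e-04  5.224e-01  1.000e-04] 29.93
```

View pics/w5z.png

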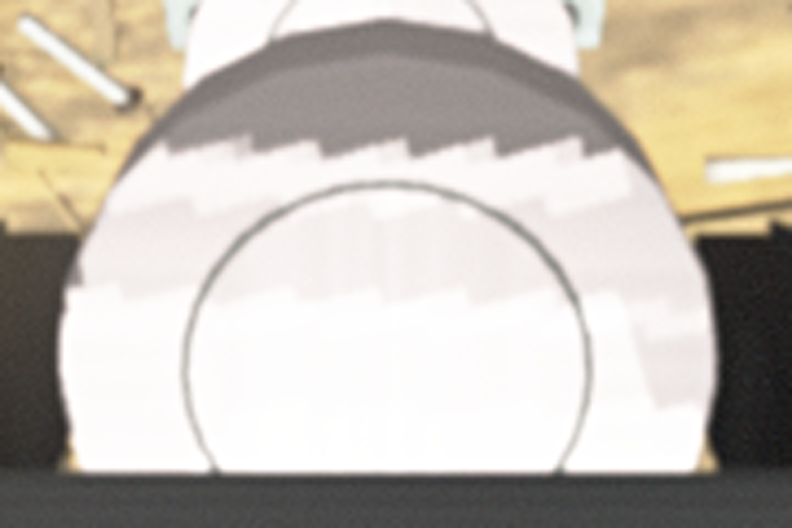

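Run:
```python
from h import *
for n in("scene","side"):
    P=np.load(f"pics/{n}P.npy").reshape(-1,3); P=P[~np.isnan(P[:,0])]
    for y0 in np.arange(-.40,.25,.05):
        r=[]
        for zz in (.09,.13,.17,.22):
            m=(P[:,1]>y0)&(P[:,1]<y0+.05)&(P[:,2]>zz)&(P[:,0]>.38)&(P[:,0]<.7)
            r.append((m.sum(),P[m][:,0].min().round(3) if m.any() else None))
        print(n,y0.round(2),r)
```

```text
scene -0.4 [(np.int64(1605), np.float64(0.623)), (np.int64(1594), np.float64(0.623)), (np.int64(1594), np.float64(0.623)), (np.int64(1594), np.float64(0.623))]
scene -0.35 [(np.int64(2623), np.float64(0.57)), (np.int64(2617), np.float64(0.57)), (np.int64(2617), np.float64(0.57)), (np.int64(2617), np.float64(0.57))]
scene -0.3 [(np.int64(3033), np.float64(0.621)), (np.int64(3033), np.float64(0.621)), (np.int64(3033), np.float64(0.621)), (np.int64(3033), np.float64(0.621))]
scene -0.25 [(np.int64(2899), np.float64(0.591)), (np.int64(2779), np.float64(0.591)), (np.int64(2779), np.float64(0.591)), (np.int64(2779), np.float64(0.591))]
scene -0.2 [(np.int64(642), np.float64(0.584)), (np.int64(493), np.float64(0.584)), (np.int64(493), np.float64(0.584)), (np.int64(493), np.float64(0.584))]
scene -0.15 [(np.int64(1205), np.float64(0.626)), (np.int64(1193), np.float64(0.626)), (np.int64(1066), np.float64(0.626)), (np.int64(1040), np.float64(0.626))]
scene -0.1 [(np.int64(3456), np.float64(0.486)), (np.int64(2326), np.float64(0.558)), (np.int64(1567), np.float64(0.57)), (np.int64(1075), np.flo
[... 2094 characters left out ...]
t64(0.496)), (np.int64(1856), np.float64(0.498)), (np.int64(1009), np.float64(0.598))]
side -0.0 [(np.int64(370), np.float64(0.595)), (np.int64(370), np.float64(0.595)), (np.int64(370), np.float64(0.595)), (np.int64(370), np.float64(0.595))]
side 0.05 [(np.int64(56), np.float64(0.58)), (np.int64(56), np.float64(0.58)), (np.int64(56), np.float64(0.58)), (np.int64(56), np.float64(0.58))]
side 0.1 [(np.int64(0), None), (np.int64(0), None), (np.int64(0), None), (np.int64(0), None)]
side 0.15 [(np.int64(254), np.float64(0.41)), (np.int64(0), None), (np.int64(0), None), (np.int64(0), None)]
side 0.2 [(np.int64(479), np.float64(0.407)), (np.int64(0), None), (np.int64(0), None), (np.int64(0), None)]
```

Clear path: I stay at x of 0.40 or less until past the vise handle (y < -0.15), then go out to the stand.

Run:
```python
from h import *
p=readout.observe()["eef_pos"]; print(p)
A=np.array([.385,.05,.19]); B=np.array([.385,-.13,.185]); C=np.r_[STAND,.165]
delta(A,RV); delta(B,RV,A,RV); delta(C,RV,B,RV)
```

```text
[0.38731009 0.23288503 0.17795382]
d mm [ -42.4 -178.    10.6] |d| 183.3 rv [-7.000e-04  5.224e-01  1.000e-04] 29.93
d mm [ -43.5 -174.7    5. ] |d| 180.1 rv [0. 0. 0.] 0.0
d mm [-106.6  -84.5   20. ] |d| 137.5 rv [0. 0. 0.] 0.0
```

{"method": "send_rows", "body": {
  "deltas": [
    [-7, -30, 2, 0, 0.104, 0, 0.5],
    [-16, -67, 4, 0, 0.209, 0, 0.5],
    [-25, -104, 6, 0, 0.313, 0, 0.5],
    [-34, -141, 8, 0, 0.418, 0, 0.5],
    [-42.4, -178, 10.6, -0.0007, 0.5224, 0, 0.5]
  ]
}}

```text
time_s: 4.17
eef_pos: [0.3852, 0.0774, 0.1887]
tcp_rot: [0.027, 0.121, 0.992, -0.003]
contact_force: [0.8, -0.0, -3.5]
finger_gap: 0.0632
```

{"method": "send_rows", "body": {
  "deltas": [
    [-9, -36, 1, 0, 0, 0, 0.5],
    [-18, -72, 2, 0, 0, 0, 0.5],
    [-27, -108, 3, 0, 0, 0, 0.5],
    [-36, -144, 4, 0, 0, 0, 0.5],
    [-43.5, -174.7, 5, 0, 0, 0, 0.5]
  ]
}}

```text
time_s: 4.58
eef_pos: [0.3853, -0.1053, 0.186]
tcp_rot: [0.029, 0.123, 0.992, -0.005]
contact_force: [0.9, 0.9, -2.6]
finger_gap: 0.063
```

{"method": "send_rows", "body": {
  "deltas": [
    [-28, -22, 4, 0, 0, 0, 0.5],
    [-58, -46, 9, 0, 0, 0, 0.5],
    [-88, -70, 15, 0, 0, 0, 0.5],
    [-102, -81, 19, 0, 0, 0, 0.5],
    [-106.6, -84.5, 20, 0, 0, 0, 0.5]
  ]
}}

```text
time_s: 5.0
eef_pos: [0.4706, -0.2137, 0.1715]
tcp_rot: [0.028, 0.124, 0.992, -0.005]
contact_force: [-0.3, -0.1, -3.7]
finger_gap: 0.0632
```

{"method": "send_rows", "body": {
  "deltas": [
    [0, 0, 0, 0, 0, 0, 0.5],
    [0, 0, 0, 0, 0, 0, 0.5],
    [0, 0, 0, 0, 0, 0, 0.5]
  ]
}}

```text
time_s: 5.25
eef_pos: [0.469, -0.2095, 0.1726]
tcp_rot: [0.028, 0.122, 0.992, -0.004]
contact_force: [0.0, 0.8, -1.7]
finger_gap: 0.0628
```

Run:
```python
from h import *
st=readout.observe(); print(st["eef_pos"],st["joint_pos"],st["contact_force"],st["torque"],st["finger_gap"])
im,d=capture("wrist"); cv2.imwrite("pics/w6.png",im[:,:,::-1]); np.savez("pics/w6.npz",im=im,d=d,pos=st["eef_pos"],q=st["tcp_rot"])
im,d=capture("side"); np.savez("pics/side6.npz",im=im,d=d); cv2.imwrite("pics/side6.png",cv2.resize(im[200:420,300:560],None,fx=3,fy=2.7)[:,:,::-1])
delta(np.r_[STAND,.165],RV)
```

```text
[ 0.46899386 -0.20949959  0.17262407] [-0.66427267  0.10184428  1.87715982  0.02417795  1.10973545 -2.00065614] [ 0.03200735  0.78385757 -1.65933123] [ 0.02750268  0.06366708 -0.01133402] 0.06283284033049359
d mm [ -5.  -27.6   8.6] |d| 29.4 rv [-0.0024  0.0585  0.0001] 3.36
```

View pics/w6.png

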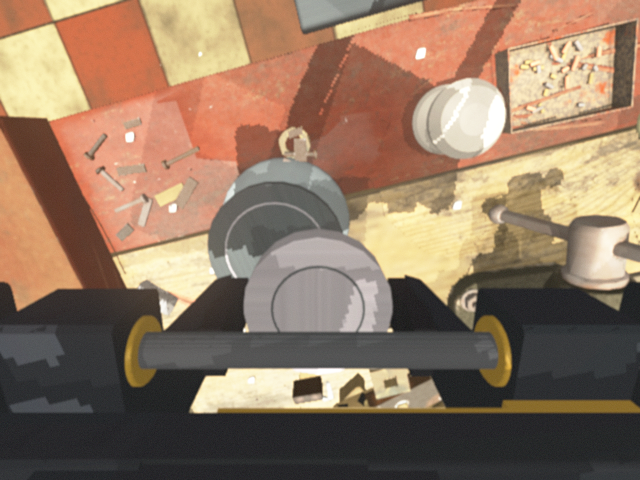

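View pics/side6.png

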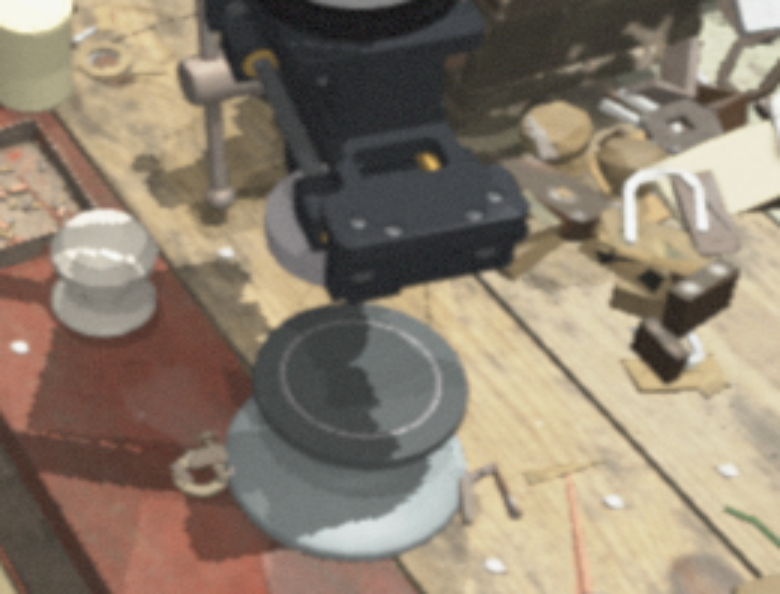

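The wrist view shows the held disc at (318,302) and, behind it, the table with its bright circle (visible arc from about (227,240) over (270,203) to (330,232)). I fit that arc for the table centre as seen from the wrist.

Run:
```python
from h import *
z=np.load("pics/w6.npz"); st=dict(eef_pos=z["pos"],tcp_rot=z["q"]); c=cam("wrist",st); im=z["im"]; g=cv2.cvtColor(im,cv2.COLOR_RGB2GRAY).astype(float)
hp=cv2.GaussianBlur(g,(0,0),.7)-cv2.GaussianBlur(g,(0,0),4)
P=cloud(z["d"],c)
m=np.abs(P[...,2]-.078)<.006; m=cv2.erode(m.astype(np.uint8),np.ones((5,5)))>0
m&=hp>8; m[:195]=0; m[275:]=0; m[:,:205]=0; m[:,350:]=0
vv,uu=np.where(m); 
# exclude near held disc rim
k=np.hypot(uu-318,vv-305)>80; uu,vv=uu[k],vv[k]; print(len(uu))
print("table z",np.nanmedian(P[225:250,240:255,2]))
o=im.copy(); o[vv,uu]=(255,0,0); cv2.imwrite("pics/w6r.png",cv2.resize(o[180:300,190:370],None,fx=4,fy=4)[:,:,::-1])
for zz in (.076,.078,.080):
    ctr,d,k,_,_=fitc(np.c_[uu,vv],np.array([.468,-.238,zz]),np.array([0,0,1.]),c); print(zz,ctr.round(4),d.round(4),k.round(2),"tool",(Rq(z["q"]).T@(ctr-z["pos"])*1000).round(1))
```

```text
639
table z 0.07841748576174006
0.076 [ 0.4705 -0.2393  0.076 ] 0.0669 0.68 tool [ -3.2 -28.4  97. ]
0.078 [ 0.4699 -0.2389  0.078 ] 0.0663 0.68 tool [ -2.5 -28.1  95. ]
0.08 [ 0.4692 -0.2384  0.08  ] 0.0657 0.68 tool [ -1.9 -27.9  92.9]
```

View pics/w6r.png

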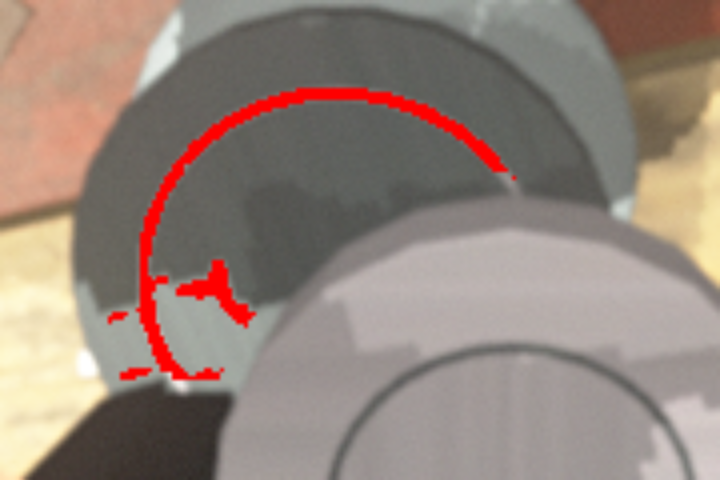

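Run:
```python
from h import *
from scipy.optimize import least_squares
z=np.load("pics/w6.npz"); st=dict(eef_pos=z["pos"],tcp_rot=z["q"]); c=cam("wrist",st); im=z["im"]; g=cv2.cvtColor(im,cv2.COLOR_RGB2GRAY).astype(float)
hp=cv2.GaussianBlur(g,(0,0),.7)-cv2.GaussianBlur(g,(0,0),4); P=cloud(z["d"],c)
m=np.abs(P[...,2]-.078)<.006; m=cv2.erode(m.astype(np.uint8),np.ones((5,5)))>0
m&=hp>8; m[:195]=0; m[268:]=0; m[:,:205]=0; m[:,350:]=0
vv,uu=np.where(m); k=np.hypot(uu-318,vv-305)>80; uu,vv=uu[k],vv[k]
for zz in (.077,.078,.079,.08):
    Q=np.array([onz(u,v,zz,c)[:2] for u,v in zip(uu,vv)])
    for fix in (1,0):
        f=(lambda s:np.linalg.norm(Q-s[:2],axis=1)-.0345) if fix else (lambda s:np.linalg.norm(Q-s[:2],axis=1)-s[2])
        s=least_squares(f,[.468,-.238] if fix else [.468,-.238,.0345],loss="soft_l1",f_scale=.0003).x
        print(zz,fix,s.round(4),"tool xy",(Rq(z["q"]).T@(np.r_[s[:2],zz]-z["pos"])*1000).round(1), "med res",np.median(np.abs(f(s))).round(5))
```

```text
0.077 1 [ 0.4717 -0.2383] tool xy [ -4.1 -27.1  96.1] med res 0.00074
0.077 0 [ 0.4696 -0.2387  0.0328] tool xy [ -2.2 -28.   96. ] med res 0.00079
0.078 1 [ 0.4716 -0.238 ] tool xy [ -4.  -26.9  95.1] med res 0.00073
0.078 0 [ 0.4693 -0.2385  0.0326] tool xy [ -1.9 -27.9  94.9] med res 0.00078
0.079 1 [ 0.4714 -0.2378] tool xy [ -3.8 -26.7  94. ] med res 0.00074
0.079 0 [ 0.4689 -0.2383  0.0325] tool xy [ -1.6 -27.8  93.9] med res 0.00078
0.08 1 [ 0.4713 -0.2375] tool xy [ -3.7 -26.4  93. ] med res 0.00075
0.08 0 [ 0.4686 -0.2381  0.0323] tool xy [ -1.2 -27.6  92.9] med res 0.00078
```

```bash
sed -i 's/^STAND=.*/STAND=np.array([.4685,-.2380])/' h.py
python3 - <<'E'
from h import *
print(readout.observe()["eef_pos"]); delta(np.r_[STAND,.120],RV)
E
```

```text
[ 0.46937805 -0.20964244  0.17323245]
d mm [ -2.9 -27.6  53.6] |d| 60.3 rv [-0.0024  0.0585  0.0001] 3.36
```

{"method": "send_rows", "body": {
  "deltas": [
    [-1, -9, 8, -0.001, 0.02, 0, 0.5],
    [-2, -18, 20, -0.002, 0.04, 0, 0.5],
    [-2.9, -27.6, 36, -0.0024, 0.0585, 0, 0.5],
    [-2.9, -27.6, 48, -0.0024, 0.0585, 0, 0.5],
    [-2.9, -27.6, 53.6, -0.0024, 0.0585, 0, 0.5]
  ]
}}

```text
time_s: 5.77
eef_pos: [0.4683, -0.2381, 0.1184]
tcp_rot: [-0.001, 0.122, 0.992, 0.001]
contact_force: [-0.2, 0.3, -3.4]
finger_gap: 0.063
```

{"method": "send_rows", "body": {
  "deltas": [
    [0, 0, 0, 0, 0, 0, 0.5],
    [0, 0, 0, 0, 0, 0, 0.5],
    [0, 0, 0, 0, 0, 0, 0.5]
  ]
}}

```text
time_s: 6.02
eef_pos: [0.4693, -0.2388, 0.1207]
tcp_rot: [0.001, 0.122, 0.993, -0.0]
contact_force: [0.5, -0.2, -1.8]
finger_gap: 0.0629
```

Run:
```python
from h import *
st=readout.observe(); print(st["eef_pos"],st["contact_force"],abs(st["qvel"]).max()); delta(np.r_[STAND,.103],RV)
```

```text
[ 0.46934569 -0.23876876  0.12068133] [ 0.54358794 -0.197942   -1.77858939] 0.007854109001756206
d mm [ 1.   0.5 17.7] |d| 17.7 rv [-0.0005  0.0014 -0.0003] 0.09
```

{"method": "send_rows", "body": {
  "deltas": [
    [0.5, 0.2, 6, 0, 0.0014, 0, 0.5],
    [1, 0.5, 12, 0, 0.0014, 0, 0.5],
    [1, 0.5, 16, 0, 0.0014, 0, 0.5],
    [1, 0.5, 17.5, 0, 0.0014, 0, 0.5],
    [1, 0.5, 17.5, 0, 0.0014, 0, 0.5]
  ]
}}

```text
time_s: 6.43
eef_pos: [0.4678, -0.2381, 0.1017]
tcp_rot: [-0.001, 0.122, 0.992, 0.0]
contact_force: [0.1, 0.3, -2.1]
finger_gap: 0.063
```

{"method": "send_rows", "body": {
  "deltas": [
    [0, 0, 0, 0, 0, 0, 0.5],
    [0, 0, 0, 0, 0, 0, 0.5]
  ]
}}

```text
time_s: 6.6
eef_pos: [0.4683, -0.2385, 0.1025]
tcp_rot: [-0.0, 0.122, 0.992, -0.0]
contact_force: [1.1, -0.9, -2.1]
finger_gap: 0.0628
```

Run:
```python
from h import *
st=readout.observe(); print(st["eef_pos"],st["contact_force"],abs(st["qvel"]).max()); delta(np.r_[STAND,.101],RV)
im,d=capture("side"); np.savez("pics/side7.npz",im=im,d=d); cv2.imwrite("pics/side7.png",cv2.resize(im[260:420,340:520],None,fx=4,fy=3.7)[:,:,::-1])
im,d=capture("scene"); np.savez("pics/scene7.npz",im=im,d=d); cv2.imwrite("pics/scene7.png",cv2.resize(im[180:330,380:540],None,fx=4.5,fy=4)[:,:,::-1])
```

```text
[ 0.46829863 -0.23852207  0.10253727] [ 1.0584687  -0.85523273 -2.14372495] 0.003496547198866579
d mm [-0.1  0.6  1.5] |d| 1.6 rv [-0.0002 -0.0009 -0.001 ] 0.07
```

View pics/side7.png

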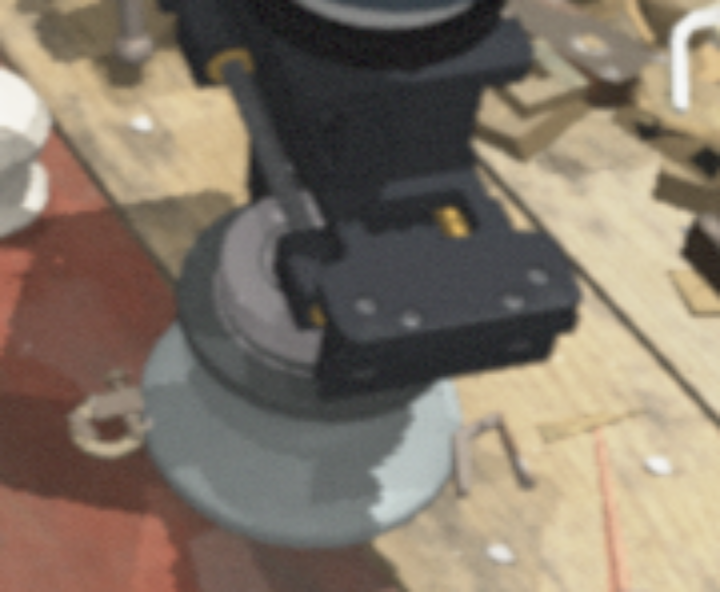

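View pics/scene7.png

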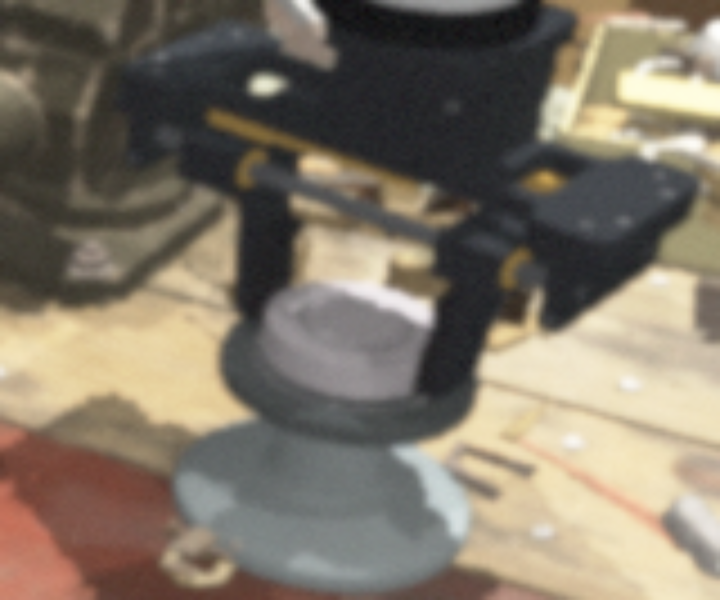

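The held disc hangs a few millimetres above the table, level and roughly centred. I creep down and watch the force.

{"method": "send_rows", "body": {
  "deltas": [
    [0, 0.5, 0.8, 0, 0, 0, 0.5],
    [0, 0.6, 1.6, 0, 0, 0, 0.5],
    [0, 0.6, 2.4, 0, 0, 0, 0.5],
    [0, 0.6, 2.4, 0, 0, 0, 0.5]
  ]
}}

```text
time_s: 7.03
eef_pos: [0.4682, -0.2377, 0.0999]
tcp_rot: [-0.001, 0.122, 0.992, 0.0]
contact_force: [-0.2, 0.3, -1.6]
finger_gap: 0.0631
```

{"method": "send_rows", "body": {
  "deltas": [
    [0, 0, 0.3, 0, 0, 0, 0.5],
    [0, 0, 0.6, 0, 0, 0, 0.5],
    [0, 0, 0.8, 0, 0, 0, 0.5],
    [0, 0, 0.8, 0, 0, 0, 0.5]
  ]
}}

```text
time_s: 7.37
eef_pos: [0.4683, -0.2378, 0.0992]
tcp_rot: [-0.001, 0.122, 0.992, 0.0]
contact_force: [-0.6, 0.5, -2.2]
finger_gap: 0.063
```

Run:
```python
from h import *
st=readout.observe(); print(st["eef_pos"],st["contact_force"],st["torque"],abs(st["qvel"]).max()); delta(np.r_[STAND,.098],RV)
```

```text
[ 0.4683186  -0.23779639  0.09917598] [-0.6019957   0.51262734 -2.210434  ] [ 0.02794456 -0.04189598 -0.02802754] 0.0017506231318609072
d mm [-0.2 -0.2  1.2] |d| 1.2 rv [-0.0001 -0.0011 -0.0008] 0.08
```

{"method": "send_rows", "body": {
  "deltas": [
    [-0.2, -0.2, 0.3, 0, 0, 0, 0.5],
    [-0.2, -0.2, 0.5, 0, -0.001, 0, 0.5],
    [-0.2, -0.2, 0.5, 0, -0.001, 0, 0.5]
  ]
}}

```text
time_s: 7.62
eef_pos: [0.4686, -0.2382, 0.0989]
tcp_rot: [0.0, 0.122, 0.992, -0.0]
contact_force: [-0.6, 0.8, -0.4]
finger_gap: 0.0627
```

{"method": "send_rows", "body": {
  "deltas": [
    [0, 0, 0.3, 0, 0, 0, 0.5],
    [0, 0, 0.5, 0, 0, 0, 0.5],
    [0, 0, 0.5, 0, 0, 0, 0.5]
  ]
}}

```text
time_s: 7.87
eef_pos: [0.4688, -0.2383, 0.0988]
tcp_rot: [0.0, 0.122, 0.992, -0.0]
contact_force: [-2.6, 1.2, 4.8]
finger_gap: 0.0632
```

{"method": "send_rows", "body": {
  "deltas": [
    [0, 0, 0.3, 0, 0, 0, 0.5],
    [0, 0, 0.5, 0, 0, 0, 0.5],
    [0, 0, 0.5, 0, 0, 0, 0.5]
  ]
}}

```text
time_s: 8.12
eef_pos: [0.469, -0.2385, 0.0988]
tcp_rot: [0.001, 0.122, 0.992, -0.001]
contact_force: [-2.7, 1.7, 8.5]
finger_gap: 0.0631
```

Contact at TCP z of 0.0988. I unload slightly, then open.

{"method": "send_rows", "body": {
  "deltas": [
    [0, 0, -0.4, 0, 0, 0, 0.5],
    [0, 0, -0.7, 0, 0, 0, 0.5],
    [0, 0, -0.7, 0, 0, 0, 0.5],
    [0, 0, -0.7, 0, 0, 0, 0.28],
    [0, 0, -0.7, 0, 0, 0, 0.26]
  ]
}}

```text
time_s: 8.53
eef_pos: [0.4685, -0.2381, 0.0984]
tcp_rot: [-0.0, 0.122, 0.992, -0.0]
contact_force: [0.1, 0.4, -0.1]
finger_gap: 0.0646
```

{"method": "send_rows", "body": {
  "deltas": [
    [0, 0, 0, 0, 0, 0, 0.25],
    [0, 0, 0, 0, 0, 0, 0.2],
    [0, 0, 0, 0, 0, 0, 0.1],
    [0, 0, 0, 0, 0, 0, 0.0],
    [0, 0, 0, 0, 0, 0, 0.0]
  ]
}}

```text
time_s: 8.95
eef_pos: [0.4683, -0.2379, 0.0982]
tcp_rot: [-0.0, 0.122, 0.992, 0.0]
contact_force: [0.7, 1.1, -0.5]
finger_gap: 0.0875
```

{"method": "send_rows", "body": {
  "deltas": [
    [0, 0, 0, 0, 0, 0, 0.0],
    [0, 0, -5, 0, 0, 0, 0.0],
    [0, 0, -20, 0, 0, 0, 0.0],
    [0, 0, -50, 0, 0, 0, 0.0],
    [0, 0, -80, 0, 0, 0, 0.0]
  ]
}}

```text
time_s: 9.37
eef_pos: [0.4677, -0.2374, 0.1786]
tcp_rot: [-0.001, 0.122, 0.992, 0.001]
contact_force: [1.2, -1.0, -0.3]
finger_gap: 0.0883
```

{"method": "send_rows", "body": {
  "deltas": [
    [0, 0, 0, 0, 0, 0, 0.0],
    [0, 0, 0, 0, 0, 0, 0.0],
    [0, 0, 0, 0, 0, 0, 0.0]
  ]
}}

```text
time_s: 9.62
eef_pos: [0.4682, -0.2378, 0.1782]
tcp_rot: [-0.0, 0.122, 0.992, 0.0]
contact_force: [-0.3, 0.1, -0.6]
finger_gap: 0.0882
```

Run:
```python
from h import *
st=readout.observe(); print(st["eef_pos"],st["contact_force"],abs(st["qvel"]).max())
im,d=capture("wrist"); cv2.imwrite("pics/w8.png",im[:,:,::-1]); np.savez("pics/w8.npz",im=im,d=d,pos=st["eef_pos"],q=st["tcp_rot"])
im,d=capture("side"); np.savez("pics/side8.npz",im=im,d=d); cv2.imwrite("pics/side8.png",cv2.resize(im[300:400,360:480],None,fx=6,fy=6,interpolation=cv2.INTER_CUBIC)[:,:,::-1])
im,d=capture("scene"); np.savez("pics/scene8.npz",im=im,d=d)
```

```text
[ 0.46824468 -0.23782703  0.17817851] [-0.26047744  0.11946659 -0.61495961] 0.023125996675079766
```

View pics/w8.png

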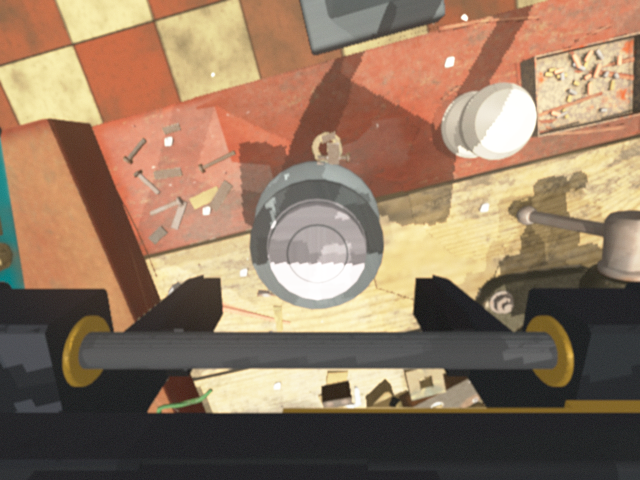

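View pics/side8.png

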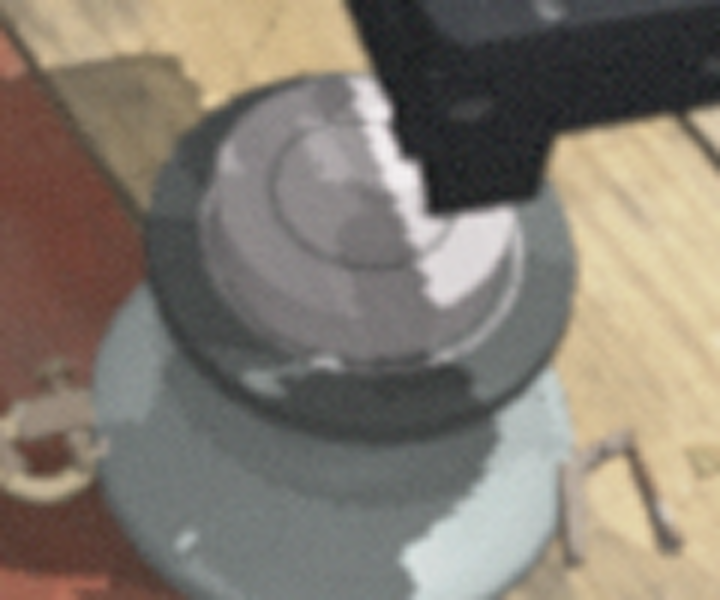

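Disc 1 lies flat inside the bright circle. I measure its offset from the table axis.

```bash
cat >> h.py <<'E'
from scipy.optimize import least_squares
def ring(im,zz,c,ctr0,R,sgn,band=.004,thr=5,free=True):
    """thin ring of radius R at height zz around ctr0; sgn +1 bright, -1 dark"""
    g=cv2.cvtColor(im,cv2.COLOR_RGB2GRAY).astype(float); hp=sgn*(cv2.GaussianBlur(g,(0,0),.6)-cv2.GaussianBlur(g,(0,0),3))
    K,Rw,o=c; v,u=np.mgrid[:480,:640]; r=np.stack([(u-K[0,2])/K[0,0],(v-K[1,2])/K[1,1],np.ones_like(u)],-1)@Rw.T
    W=o+r*((zz-o[2])/r[...,2])[...,None]; dd=np.hypot(W[...,0]-ctr0[0],W[...,1]-ctr0[1])
    m=(np.abs(dd-R)<band)&(hp>thr)&(r[...,2]<0); Q=W[m][:,:2]
    if len(Q)<20: return None
    s=least_squares(lambda s:np.linalg.norm(Q-s[:2],axis=1)-(s[2] if free else R),[*ctr0,R],loss="soft_l1",f_scale=.0004).x
    a=np.arctan2(*(Q-s[:2]).T[::-1]); cov=len(np.unique((a/np.radians(10)).round()))
    return s.round(4),len(Q),cov
E
python3 - <<'E'
from h import *
for n in ("wrist","side","scene"):
    z=np.load(f"pics/{ {'wrist':'w8','side':'side8','scene':'scene8'}[n]}.npz"); im=z["im"]
    c=cam(n,dict(eef_pos=z["pos"],tcp_rot=z["q"]) if n=="wrist" else None)
    print(n,"disc groove",ring(im,.0948,c,(.468,-.238),.0198,-1,free=False),ring(im,.0948,c,(.468,-.238),.0198,-1))
    print(n,"table ring",ring(im,.0788,c,(.468,-.238),.0345,1,free=False))
z=np.load("pics/w8.npz"); o=cv2.resize(z["im"][150:320,235:400],None,fx=4.6,fy=3.5,interpolation=cv2.INTER_CUBIC); cv2.imwrite("pics/w8z.png",o[:,:,::-1])
z=np.load("pics/scene8.npz"); o=cv2.resize(z["im"][240:330,410:510],None,fx=6.5,fy=6.5,interpolation=cv2.INTER_CUBIC); cv2.imwrite("pics/s8z.png",o[:,:,::-1])
E
```

```text
wrist disc groove (array([ 0.4697, -0.2379,  0.0198]), 471, 35) (array([ 0.4695, -0.2379,  0.0194]), 471, 35)
wrist table ring (array([ 0.4708, -0.2386,  0.0345]), 997, 37)
side disc groove (array([ 0.4681, -0.2376,  0.0198]), 238, 32) (array([ 0.4681, -0.2376,  0.0197]), 238, 32)
side table ring (array([ 0.469 , -0.2379,  0.0345]), 235, 29)
scene disc groove (array([ 0.4686, -0.2376,  0.0198]), 79, 20) (array([ 0.4689, -0.2376,  0.0201]), 79, 20)
scene table ring (array([ 0.4688, -0.2377,  0.0345]), 124, 27)
```

View pics/w8z.png

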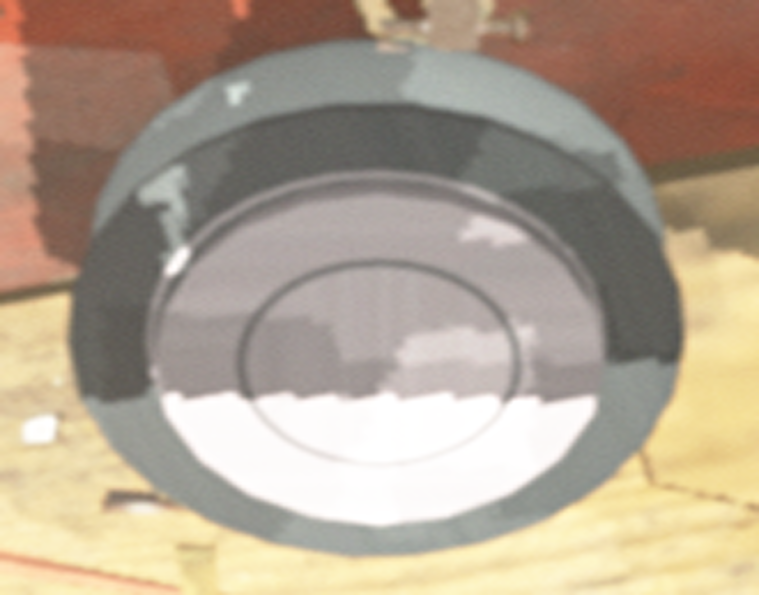

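View pics/s8z.png

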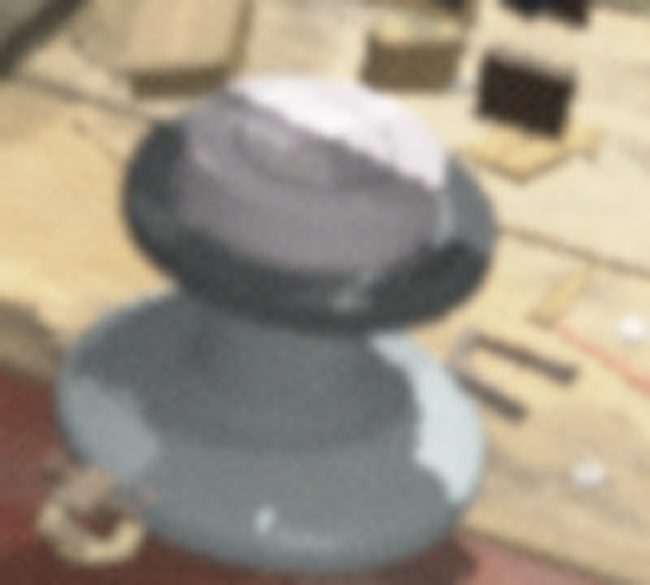

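Disc 1 is about 1 mm from the table axis by all three cameras (tolerance 4 mm). I go back for disc 2.

Run:
```python
from h import *
A=np.array([.385,.05,.19]); B=np.array([.385,-.13,.188]); G=TOP+N*.05
delta(B,RV); delta(A,RV,B,RV); M=(A+G)/2; 
delta(G,RG,A,RV)
```

```text
d mm [106.3  84.1 -10.7] |d| 136.0 rv [ 0.0011 -0.0026 -0.0009] 0.17
d mm [ 43.5 174.7  -2. ] |d| 180.0 rv [0. 0. 0.] 0.0
d mm [ 22.2 178.3  44.9] |d| 185.2 rv [-0.     -0.5236  0.    ] 30.0
```

{"method": "send_rows", "body": {
  "deltas": [
    [20, 16, -4, 0, 0, 0, 0],
    [44, 35, -8, 0, 0, 0, 0],
    [68, 54, -10, 0, 0, 0, 0],
    [90, 71, -10, 0, 0, 0, 0],
    [106, 84, -10.7, 0.001, -0.0026, -0.0009, 0]
  ]
}}

```text
time_s: 10.18
eef_pos: [0.384, -0.1288, 0.1876]
tcp_rot: [-0.0, 0.122, 0.993, 0.0]
contact_force: [0.1, -0.2, 0.1]
finger_gap: 0.0881
```

{"method": "send_rows", "body": {
  "deltas": [
    [8.7, 35, -0.5, 0, 0, 0, 0],
    [17.4, 70, -1, 0, 0, 0, 0],
    [26.1, 105, -1.5, 0, 0, 0, 0],
    [34.8, 140, -2, 0, 0, 0, 0],
    [43.5, 174.7, -2, 0, 0, 0, 0]
  ]
}}

```text
time_s: 10.6
eef_pos: [0.3852, 0.0509, 0.1901]
tcp_rot: [0.001, 0.122, 0.993, -0.001]
contact_force: [0.7, 0.3, 0.7]
finger_gap: 0.0879
```

{"method": "send_rows", "body": {
  "deltas": [
    [3, 25, 3, 0, -0.06, 0, 0],
    [6, 48, 8, 0, -0.125, 0, 0],
    [8, 70, 14, 0, -0.19, 0, 0],
    [11, 90, 21, 0, -0.255, 0, 0],
    [14, 111, 28, 0, -0.32, 0, 0]
  ]
}}

```text
time_s: 11.02
eef_pos: [0.3989, 0.1614, 0.1619]
tcp_rot: [0.16, 0.12, 0.98, -0.02]
contact_force: [0.2, -1.0, -0.5]
finger_gap: 0.0883
```

Run:
```python
from h import *
st=readout.observe(); print(st["eef_pos"],abs(st["qvel"]).max())
delta(TOP+N*.05,RG)
```

```text
[0.39890365 0.16137188 0.16189224] 1.5412660306981505
d mm [13.6 66.8 13.1] |d| 69.5 rv [-1.000e-04 -1.988e-01  7.000e-04] 11.39
```

{"method": "send_rows", "body": {
  "deltas": [
    [3, 16, 2, 0, -0.05, 0, 0],
    [6, 33, 5, 0, -0.1, 0, 0],
    [10, 50, 9, 0, -0.15, 0, 0],
    [13, 62, 12, 0, -0.185, 0, 0],
    [13.6, 66.8, 13, 0, -0.1988, 0, 0]
  ]
}}

```text
time_s: 11.43
eef_pos: [0.4052, 0.2283, 0.1437]
tcp_rot: [0.255, 0.116, 0.959, -0.032]
contact_force: [-0.2, -0.4, -0.0]
finger_gap: 0.0882
```

{"method": "send_rows", "body": {
  "deltas": [
    [0, 0, 0, 0, 0, 0, 0],
    [0, 0, 0, 0, 0, 0, 0],
    [0, 0, 0, 0, 0, 0, 0]
  ]
}}

```text
time_s: 11.68
eef_pos: [0.4069, 0.2268, 0.1456]
tcp_rot: [0.255, 0.118, 0.959, -0.032]
contact_force: [0.3, 0.0, 0.8]
finger_gap: 0.0884
```

Run:
```python
from h import *
st=readout.observe(); print(st["eef_pos"],abs(st["qvel"]).max())
im,d=capture("wrist"); cv2.imwrite("pics/w9.png",im[:,:,::-1])
delta(TOP+N*(.0038-.016),RG)
```

```text
[0.40688848 0.2267882  0.14557596] 0.012891929014707837
d mm [ 1.1  1.6 62.4] |d| 62.4 rv [-0.0016 -0.0029 -0.0001] 0.19
```

View pics/w9.png

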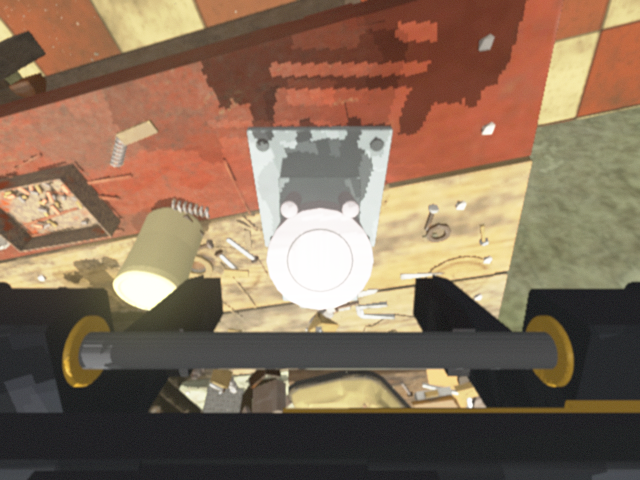

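Disc 2 sits on the pins, centred at (320,260). I go down.

{"method": "send_rows", "body": {
  "deltas": [
    [0.5, 1, 14, 0, -0.002, 0, 0],
    [1.1, 1.6, 30, 0, -0.0029, 0, 0],
    [1.1, 1.6, 46, 0, -0.0029, 0, 0],
    [1.1, 1.6, 56, 0, -0.0029, 0, 0],
    [1.1, 1.6, 59, 0, -0.0029, 0, 0]
  ]
}}

```text
time_s: 12.15
eef_pos: [0.4353, 0.2205, 0.0932]
tcp_rot: [0.256, 0.118, 0.959, -0.033]
contact_force: [0.4, -0.6, 0.5]
finger_gap: 0.0883
```

{"method": "send_rows", "body": {
  "deltas": [
    [0, 0, 0, 0, 0, 0, 0],
    [0, 0, 0, 0, 0, 0, 0],
    [0, 0, 0, 0, 0, 0, 0]
  ]
}}

```text
time_s: 12.4
eef_pos: [0.4353, 0.2218, 0.095]
tcp_rot: [0.258, 0.118, 0.959, -0.032]
contact_force: [0.6, 0.5, 0.2]
finger_gap: 0.0884
```

Run:
```python
from h import *
st=readout.observe(); print(st["eef_pos"],st["contact_force"],abs(st["qvel"]).max())
delta(TOP+N*(.0038-.016),RG)
```

```text
[0.43533267 0.22180748 0.09499911] [0.61192487 0.47535727 0.19796182] 0.00697338931767174
d mm [ 0.5 -0.6  4.1] |d| 4.1 rv [-0.0005  0.0015 -0.    ] 0.09
```

{"method": "send_rows", "body": {
  "deltas": [
    [0.3, -0.3, 2, 0, 0.001, 0, 0],
    [0.5, -0.6, 3.6, 0, 0.001, 0, 0],
    [0.5, -0.6, 3.6, 0, 0.001, 0, 0],
    [0.5, -0.6, 3.6, 0, 0.001, 0, 0],
    [0.5, -0.6, 3.6, 0, 0.001, 0, 0]
  ]
}}

```text
time_s: 12.82
eef_pos: [0.4362, 0.221, 0.0909]
tcp_rot: [0.257, 0.117, 0.959, -0.032]
contact_force: [-0.0, -0.3, -0.2]
finger_gap: 0.0881
```

Run:
```python
from h import *
st=readout.observe(); print(st["eef_pos"],st["contact_force"],abs(st["qvel"]).max())
delta(TOP+N*(.0038-.016),RG)
```

```text
[0.43616253 0.22095701 0.09093445] [-0.04197154 -0.29221915 -0.24702778] 0.0016827271350242244
d mm [-0.6  0.   0. ] |d| 0.6 rv [-0.0008 -0.0003  0.0007] 0.06
```

{"method": "send_rows", "body": {
  "deltas": [
    [-0.5, 0, 0, 0, 0, 0, 0],
    [-0.5, 0, 0, 0, 0, 0, 0.15],
    [-0.5, 0, 0, 0, 0, 0, 0.22],
    [-0.5, 0, 0, 0, 0, 0, 0.5],
    [-0.5, 0, 0, 0, 0, 0, 0.5]
  ],
  "squeeze": 30
}}

```text
time_s: 13.23
eef_pos: [0.4366, 0.2207, 0.0911]
tcp_rot: [0.257, 0.118, 0.959, -0.032]
contact_force: [0.0, -1.8, 2.8]
finger_gap: 0.0635
```

{"method": "send_rows", "body": {
  "deltas": [
    [0, 0, 0, 0, 0, 0, 0.5],
    [0, 0, 0, 0, 0, 0, 0.5],
    [0, 0, 0, 0, 0, 0, 0.5]
  ],
  "squeeze": 40
}}

```text
time_s: 13.48
eef_pos: [0.4366, 0.2207, 0.0911]
tcp_rot: [0.257, 0.118, 0.959, -0.032]
contact_force: [-0.4, -1.0, 0.5]
finger_gap: 0.0632
```

Run:
```python
from h import *
st=readout.observe(); print(st["eef_pos"],st["contact_force"],abs(st["qvel"]).max(),st["finger_gap"])
delta(TOP+N*(.0038-.016),RG)
```

```text
[0.43661952 0.22069505 0.0911067 ] [-0.35393552 -0.98407451  0.50654897] 0.002678973428717252 0.06317944591731788
d mm [-0.1  0.1 -0.1] |d| 0.2 rv [-0.0011 -0.0004  0.0007] 0.08
```

{"method": "send_rows", "body": {
  "deltas": [
    [0, 0, -3, 0, 0, 0, 0.5],
    [0, 0, -10, 0, 0, 0, 0.5],
    [0, 0, -25, 0, 0, 0, 0.5],
    [0, 0, -42, 0, 0, 0, 0.5],
    [0, 0, -60, 0, 0, 0, 0.5]
  ]
}}

```text
time_s: 13.9
eef_pos: [0.4061, 0.2278, 0.1429]
tcp_rot: [0.255, 0.118, 0.959, -0.032]
contact_force: [-0.8, 0.2, -2.1]
finger_gap: 0.0636
```

{"method": "send_rows", "body": {
  "deltas": [
    [0, 0, -20, 0, 0, 0, 0.5],
    [0, 0, -38, 0, 0, 0, 0.5],
    [0, 0, -40, 0, 0, 0, 0.5],
    [0, 0, -40, 0, 0, 0, 0.5]
  ]
}}

```text
time_s: 14.23
eef_pos: [0.3879, 0.2335, 0.1785]
tcp_rot: [0.257, 0.117, 0.959, -0.031]
contact_force: [-0.6, 0.2, -2.9]
finger_gap: 0.0629
```

Run:
```python
from h import *
st=readout.observe(); print(st["eef_pos"],st["contact_force"],st["torque"],st["finger_gap"])
im,d=capture("wrist"); cv2.imwrite("pics/w10.png",im[:,:,::-1]); np.savez("pics/w10.npz",im=im,d=d,pos=st["eef_pos"],q=st["tcp_rot"])
A=np.array([.385,.05,.20]); B=np.array([.385,-.13,.20]); OFF=.022*Y[:2]
C=np.r_[STAND+OFF,.165]
delta(A,RV); delta(B,RV,A,RV); delta(C,RV,B,RV)
```

```text
[0.38794195 0.2335178  0.17854473] [-0.60772665  0.17422431 -2.85048013] [ 0.18052402  0.47830566 -0.01192499] 0.06285841686439149
d mm [ -47.1 -178.3    1.4] |d| 184.5 rv [-5.000e-04  5.232e-01  7.000e-04] 29.98
d mm [ -43.5 -174.7    0. ] |d| 180.0 rv [0. 0. 0.] 0.0
d mm [-107.1  -62.6   35. ] |d| 128.9 rv [0. 0. 0.] 0.0
```

View pics/w10.png

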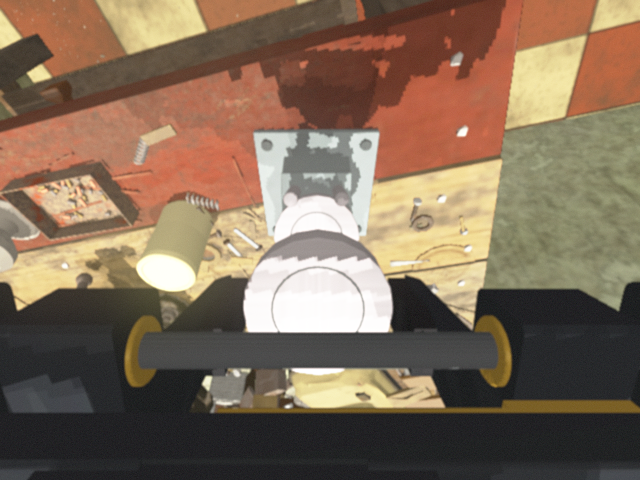

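Disc 2 is held exactly as disc 1 was (groove top at row 267), and disc 3 remains on the rack.

{"method": "send_rows", "body": {
  "deltas": [
    [-5, -20, 0, 0, 0.06, 0, 0.5],
    [-10, -42, 0, 0, 0.125, 0, 0.5],
    [-17, -65, 0.5, 0, 0.19, 0, 0.5],
    [-23, -88, 0.7, 0, 0.255, 0, 0.5],
    [-29, -111, 1, 0, 0.325, 0, 0.5]
  ]
}}

```text
time_s: 14.7
eef_pos: [0.3854, 0.118, 0.1906]
tcp_rot: [0.096, 0.121, 0.988, -0.012]
contact_force: [0.7, -0.9, -3.0]
finger_gap: 0.0634
```

Run:
```python
from h import *
delta(np.array([.385,.05,.20]),RV)
```

```text
d mm [-17.5 -66.1  -6.1] |d| 68.6 rv [-0.0005  0.1938  0.0006] 11.1
```

{"method": "send_rows", "body": {
  "deltas": [
    [-5, -20, -2, 0, 0.065, 0, 0.5],
    [-11, -43, -4, 0, 0.13, 0, 0.5],
    [-17.5, -66, -6, 0, 0.1938, 0, 0.5]
  ]
}}

```text
time_s: 14.95
eef_pos: [0.3852, 0.0496, 0.2]
tcp_rot: [-0.0, 0.122, 0.992, -0.0]
contact_force: [0.5, 0.8, -3.2]
finger_gap: 0.0631
```

{"method": "send_rows", "body": {
  "deltas": [
    [-8.7, -35, 0, 0, 0, 0, 0.5],
    [-17.4, -70, 0, 0, 0, 0, 0.5],
    [-26.1, -105, 0, 0, 0, 0, 0.5],
    [-34.8, -140, 0, 0, 0, 0, 0.5],
    [-43.5, -174.7, 0, 0, 0, 0, 0.5]
  ]
}}

```text
time_s: 15.37
eef_pos: [0.3847, -0.131, 0.1999]
tcp_rot: [0.001, 0.122, 0.992, -0.001]
contact_force: [1.0, 0.0, -2.8]
finger_gap: 0.0635
```

{"method": "send_rows", "body": {
  "deltas": [
    [-25, -15, 7, 0, 0, 0, 0.5],
    [-50, -30, 14, 0, 0, 0, 0.5],
    [-75, -44, 21, 0, 0, 0, 0.5],
    [-95, -56, 28, 0, 0, 0, 0.5],
    [-107, -62.6, 35, 0, 0, 0, 0.5]
  ]
}}

```text
time_s: 15.78
eef_pos: [0.4752, -0.2181, 0.1646]
tcp_rot: [0.001, 0.123, 0.992, -0.001]
contact_force: [0.1, 0.1, -3.2]
finger_gap: 0.0629
```

{"method": "send_rows", "body": {
  "deltas": [
    [0, 0, 0, 0, 0, 0, 0.5],
    [0, 0, 0, 0, 0, 0, 0.5],
    [0, 0, 0, 0, 0, 0, 0.5]
  ]
}}

```text
time_s: 16.03
eef_pos: [0.4734, -0.2149, 0.1656]
tcp_rot: [0.001, 0.122, 0.993, -0.0]
contact_force: [-1.1, -0.3, -2.1]
finger_gap: 0.0631
```

Run:
```python
from h import *
st=readout.observe(); print(st["eef_pos"],st["contact_force"],abs(st["qvel"]).max())
im,d=capture("wrist"); cv2.imwrite("pics/w11.png",im[:,:,::-1]); np.savez("pics/w11.npz",im=im,d=d,pos=st["eef_pos"],q=st["tcp_rot"])
delta(np.r_[STAND+.022*Y[:2],.122],RV)
```

```text
[ 0.47336726 -0.21491451  0.16563893] [-1.11692785 -0.30843519 -2.13595624] 0.027665304531470685
d mm [-0.5 -1.6 44.2] |d| 44.3 rv [-0.0006  0.0028  0.0001] 0.16
```

View pics/w11.png

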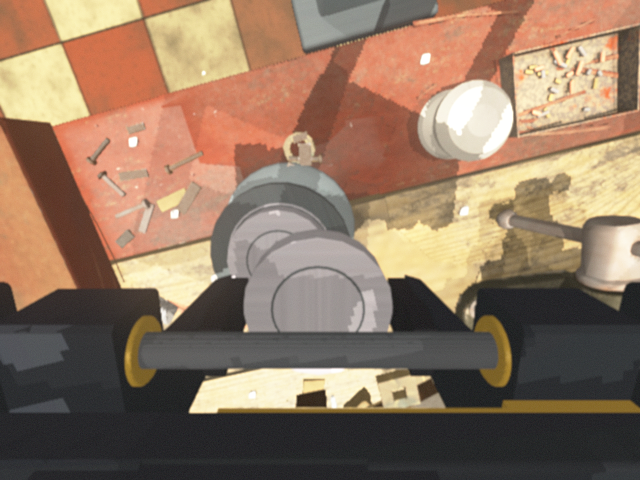

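Disc 1 is unmoved under the held disc 2, which is offset 22 mm to the right in the image (+Y). I lower it to just above contact (expected TCP z of 0.1148).

{"method": "send_rows", "body": {
  "deltas": [
    [-0.2, -0.6, 12, 0, 0.001, 0, 0.5],
    [-0.5, -1.6, 26, 0, 0.0028, 0, 0.5],
    [-0.5, -1.6, 38, 0, 0.0028, 0, 0.5],
    [-0.5, -1.6, 44, 0, 0.0028, 0, 0.5],
    [-0.5, -1.6, 46.5, 0, 0.0028, 0, 0.5]
  ]
}}

```text
time_s: 16.5
eef_pos: [0.4738, -0.2164, 0.1187]
tcp_rot: [-0.0, 0.122, 0.993, -0.0]
contact_force: [0.0, -0.3, -3.3]
finger_gap: 0.0632
```

{"method": "send_rows", "body": {
  "deltas": [
    [0, 0, 0, 0, 0, 0, 0.5],
    [0, 0, 0, 0, 0, 0, 0.5],
    [0, 0, 0, 0, 0, 0, 0.5]
  ]
}}

```text
time_s: 16.75
eef_pos: [0.4752, -0.2176, 0.121]
tcp_rot: [0.001, 0.122, 0.993, -0.001]
contact_force: [-0.7, -0.6, -2.0]
finger_gap: 0.0628
```

Run:
```python
from h import *
st=readout.observe(); print(st["eef_pos"],st["contact_force"],abs(st["qvel"]).max())
delta(np.r_[STAND+.022*Y[:2],.1158],RV)
```

```text
[ 0.47518814 -0.2176351   0.12098311] [-0.74135723 -0.6355895  -2.04564641] 0.0027696269888887494
d mm [1.6 0.6 5.2] |d| 5.4 rv [-0.0017  0.0028  0.0001] 0.19
```

{"method": "send_rows", "body": {
  "deltas": [
    [0.8, 0.3, 1.5, -0.001, 0.002, 0, 0.5],
    [1.6, 0.6, 3, -0.0015, 0.0028, 0, 0.5],
    [1.6, 0.6, 4.2, -0.0015, 0.0028, 0, 0.5],
    [1.6, 0.6, 4.2, -0.0015, 0.0028, 0, 0.5],
    [1.6, 0.6, 4.2, -0.0015, 0.0028, 0, 0.5]
  ]
}}

```text
time_s: 17.17
eef_pos: [0.4733, -0.2164, 0.1161]
tcp_rot: [-0.001, 0.122, 0.993, 0.0]
contact_force: [0.5, 0.8, -3.1]
finger_gap: 0.0632
```

{"method": "send_rows", "body": {
  "deltas": [
    [0, 0, 0.3, 0, 0, 0, 0.5],
    [0, 0, 0.5, 0, 0, 0, 0.5],
    [0, 0, 0.5, 0, 0, 0, 0.5]
  ]
}}

```text
time_s: 17.42
eef_pos: [0.4733, -0.2164, 0.1156]
tcp_rot: [-0.001, 0.122, 0.993, 0.0]
contact_force: [0.9, -0.5, -2.8]
finger_gap: 0.0628
```

Run:
```python
from h import *
st=readout.observe(); print(st["eef_pos"],st["contact_force"],abs(st["qvel"]).max())
delta(np.r_[STAND+.022*Y[:2],.1150],RV)
```

```text
[ 0.47334669 -0.21639814  0.11561058] [ 0.86543203 -0.51681447 -2.7543813 ] 0.0015524757004182071
d mm [-0.5 -0.1  0.6] |d| 0.8 rv [ 0.0003 -0.0012  0.    ] 0.07
```

{"method": "send_rows", "body": {
  "deltas": [
    [-0.4, 0, 0.3, 0, -0.001, 0, 0.5],
    [-0.4, 0, 0.6, 0, -0.001, 0, 0.5],
    [-0.4, 0, 0.9, 0, -0.001, 0, 0.5],
    [-0.4, 0, 0.9, 0, -0.001, 0, 0.5]
  ]
}}

```text
time_s: 17.75
eef_pos: [0.4739, -0.2166, 0.1149]
tcp_rot: [0.0, 0.122, 0.993, 0.0]
contact_force: [-0.2, -0.6, -2.2]
finger_gap: 0.0633
```

{"method": "send_rows", "body": {
  "deltas": [
    [0, 0, 0.3, 0, 0, 0, 0.5],
    [0, 0, 0.5, 0, 0, 0, 0.5],
    [0, 0, 0.5, 0, 0, 0, 0.5]
  ]
}}

```text
time_s: 18.0
eef_pos: [0.4741, -0.2168, 0.1148]
tcp_rot: [0.0, 0.122, 0.993, -0.0]
contact_force: [-1.9, 1.6, 3.1]
finger_gap: 0.0635
```

{"method": "send_rows", "body": {
  "deltas": [
    [0, 0, 0.3, 0, 0, 0, 0.5],
    [0, 0, 0.6, 0, 0, 0, 0.5],
    [0, 0, 0.6, 0, 0, 0, 0.5],
    [0, 0, 0.6, 0, 0, 0, 0.5]
  ]
}}

```text
time_s: 18.33
eef_pos: [0.4745, -0.2171, 0.1148]
tcp_rot: [0.001, 0.122, 0.993, -0.0]
contact_force: [-1.4, 1.0, 7.2]
finger_gap: 0.0629
```

Run:
```python
from h import *
st=readout.observe(); print(st["eef_pos"],st["contact_force"],st["torque"],abs(st["qvel"]).max())
delta(np.r_[STAND+.022*Y[:2],.1148],RV)
im,d=capture("scene"); cv2.imwrite("pics/scene12.png",cv2.resize(im[180:330,380:540],None,fx=4.5,fy=4)[:,:,::-1])
```

```text
[ 0.47452276 -0.21709657  0.11479141] [-1.36274282  0.99748792  7.20259813] [-0.11919814  0.21378343 -0.03348215] 0.0020951426765817623
d mm [ 0.8  0.3 -0. ] |d| 0.8 rv [-0.0007  0.0019  0.0002] 0.11
```

View pics/scene12.png

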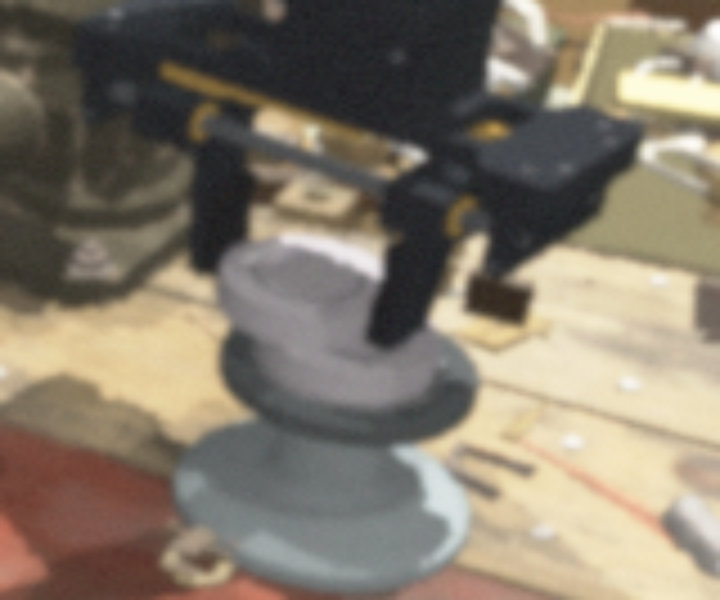

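Disc 2 is pressed flat with about 10 N (7 N reading plus 3 N weight). I slide it, watching the force after each stage.

{"method": "send_rows", "body": {
  "deltas": [
    [0.1, -1, 0, 0, 0.001, 0, 0.5],
    [0.2, -2.5, 0, 0, 0.001, 0, 0.5],
    [0.2, -4, 0, 0, 0.001, 0, 0.5],
    [0.3, -5.5, 0, 0, 0.001, 0, 0.5],
    [0.3, -7, 0, 0, 0.001, 0, 0.5]
  ]
}}

```text
time_s: 18.8
eef_pos: [0.4728, -0.2237, 0.1148]
tcp_rot: [0.001, 0.122, 0.993, -0.0]
contact_force: [-0.2, 0.7, 6.1]
finger_gap: 0.0631
```

Run:
```python
from h import *
st=readout.observe(); print(st["eef_pos"],st["contact_force"],st["torque"],abs(st["qvel"]).max(),st["finger_gap"])
delta(np.array([.4685,-.2381,.1148]),RV)
```

```text
[ 0.47277574 -0.22373516  0.11479424] [-0.15603738  0.69726416  6.07397915] [ 0.06298424  0.04943611 -0.01394972] 0.031783131995821175 0.06305543559183774
d mm [  0.7 -15.   -0. ] |d| 15.0 rv [-0.0004  0.0014  0.0002] 0.09
```

{"method": "send_rows", "body": {
  "deltas": [
    [0.1, -1.5, 0.1, 0, 0, 0, 0.5],
    [0.1, -3, 0.1, 0, 0, 0, 0.5],
    [0.2, -4.5, 0.1, 0, 0, 0, 0.5],
    [0.3, -6, 0.1, 0, 0, 0, 0.5],
    [0.3, -7, 0.1, 0, 0, 0, 0.5]
  ]
}}

```text
time_s: 19.22
eef_pos: [0.4709, -0.2306, 0.1148]
tcp_rot: [0.001, 0.122, 0.993, -0.0]
contact_force: [0.1, 1.5, 6.4]
finger_gap: 0.0624
```

{"method": "send_rows", "body": {
  "deltas": [
    [0, -1, 0.1, 0, 0, 0, 0.5],
    [0, -2.2, 0.1, 0, 0, 0, 0.5],
    [0.1, -3.5, 0.1, 0, 0, 0, 0.5],
    [0.1, -4.7, 0.1, 0, 0, 0, 0.5],
    [0.1, -4.7, 0.1, 0, 0, 0, 0.5]
  ]
}}

```text
time_s: 19.63
eef_pos: [0.4697, -0.2353, 0.1148]
tcp_rot: [0.001, 0.122, 0.993, -0.001]
contact_force: [0.4, 1.2, 7.2]
finger_gap: 0.0631
```

Run:
```python
from h import *
st=readout.observe(); print(st["eef_pos"],st["contact_force"],st["torque"],abs(st["qvel"]).max(),st["finger_gap"])
delta(np.array([.4685,-.2381,.1148]),RV)
```

```text
[ 0.46965534 -0.2352973   0.11477286] [0.40409802 1.15449575 7.18339279] [-0.12150701  0.01102108  0.01025902] 0.0031955991273897406 0.06308300839785805
d mm [ 0.4 -3.  -0. ] |d| 3.0 rv [-0.0008  0.0018  0.    ] 0.11
```

{"method": "send_rows", "body": {
  "deltas": [
    [0.1, -1, 0, 0, 0, 0, 0.5],
    [0.3, -2, 0, 0, 0, 0, 0.5],
    [0.4, -3, 0, 0, 0, 0, 0.5],
    [0.4, -3, 0, 0, 0, 0, 0.5]
  ]
}}

```text
time_s: 19.97
eef_pos: [0.4685, -0.2381, 0.1148]
tcp_rot: [0.001, 0.122, 0.993, -0.001]
contact_force: [0.6, 1.8, 6.3]
finger_gap: 0.0632
```

Run:
```python
from h import *
st=readout.observe(); print(st["eef_pos"],st["contact_force"],st["torque"],abs(st["qvel"]).max(),st["finger_gap"])
delta(np.array([.4685,-.2381,.1148]),RV)
im,d=capture("scene"); cv2.imwrite("pics/scene13.png",cv2.resize(im[180:330,380:540],None,fx=4.5,fy=4)[:,:,::-1])
im,d=capture("wrist"); cv2.imwrite("pics/w13.png",cv2.resize(im[190:350,230:410],None,fx=4.4,fy=3.7)[:,:,::-1])
```

```text
[ 0.46854111 -0.23807232  0.11476141] [0.62625968 1.7551017  6.31083436] [-0.04017789  0.01192761 -0.08040833] 0.0031893352676561583 0.06318457567474434
d mm [ 0. -0. -0.] |d| 0.1 rv [-0.0008  0.0018  0.    ] 0.11
```

View pics/scene13.png

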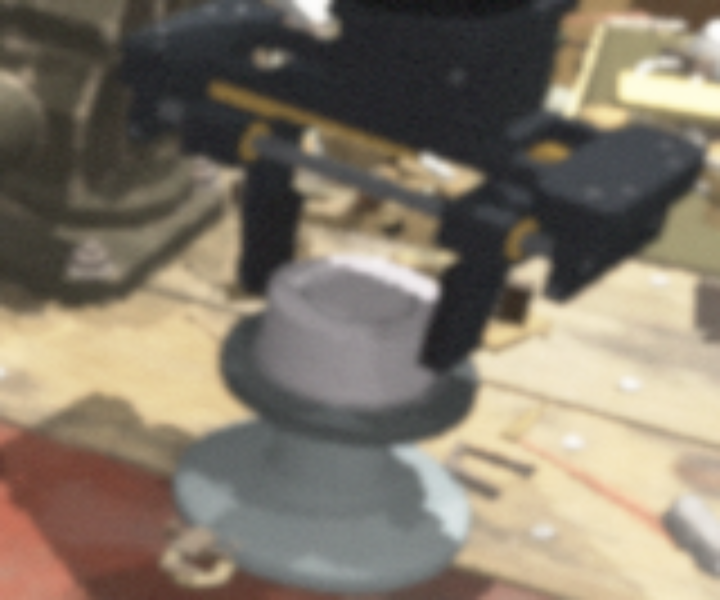

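View pics/w13.png

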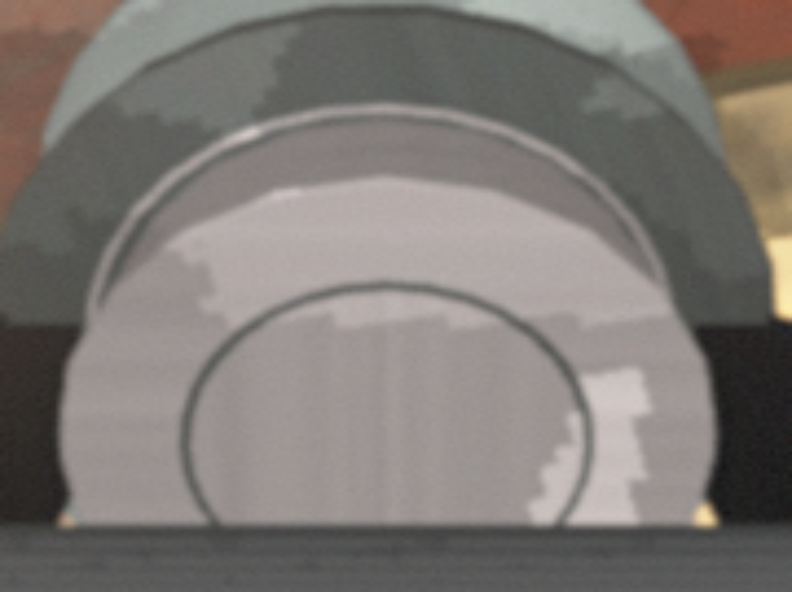

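Disc 2 is over disc 1 at the same TCP point as disc 1's placing. I unload, open, lift and measure.

{"method": "send_rows", "body": {
  "deltas": [
    [0, 0, -0.5, 0, 0, 0, 0.5],
    [0, 0, -0.8, 0, 0, 0, 0.5],
    [0, 0, -0.8, 0, 0, 0, 0.5],
    [0, 0, -0.8, 0, 0, 0, 0.28],
    [0, 0, -0.8, 0, 0, 0, 0.26]
  ]
}}

```text
time_s: 20.48
eef_pos: [0.4675, -0.2373, 0.1143]
tcp_rot: [-0.001, 0.122, 0.993, 0.0]
contact_force: [0.1, 0.3, 0.8]
finger_gap: 0.0647
```

{"method": "send_rows", "body": {
  "deltas": [
    [0, 0, 0, 0, 0, 0, 0.25],
    [0, 0, 0, 0, 0, 0, 0.2],
    [0, 0, 0, 0, 0, 0, 0.1],
    [0, 0, 0, 0, 0, 0, 0.0],
    [0, 0, 0, 0, 0, 0, 0.0]
  ]
}}

```text
time_s: 20.9
eef_pos: [0.4672, -0.2371, 0.1139]
tcp_rot: [-0.001, 0.122, 0.993, 0.0]
contact_force: [0.6, 1.0, 0.8]
finger_gap: 0.0873
```

{"method": "send_rows", "body": {
  "deltas": [
    [0, 0, 0, 0, 0, 0, 0.0],
    [0, 0, -5, 0, 0, 0, 0.0],
    [0, 0, -20, 0, 0, 0, 0.0],
    [0, 0, -45, 0, 0, 0, 0.0],
    [0, 0, -66, 0, 0, 0, 0.0]
  ]
}}

```text
time_s: 21.32
eef_pos: [0.4673, -0.2372, 0.1812]
tcp_rot: [-0.001, 0.122, 0.993, 0.0]
contact_force: [0.4, -0.2, 1.4]
finger_gap: 0.0877
```

{"method": "send_rows", "body": {
  "deltas": [
    [0, 0, 0, 0, 0, 0, 0.0],
    [0, 0, 0, 0, 0, 0, 0.0],
    [0, 0, 0, 0, 0, 0, 0.0]
  ]
}}

```text
time_s: 21.57
eef_pos: [0.4672, -0.237, 0.1798]
tcp_rot: [-0.001, 0.122, 0.993, 0.0]
contact_force: [0.5, 0.6, -0.8]
finger_gap: 0.0882
```

Run:
```python
from h import *
st=readout.observe(); print(st["eef_pos"],st["contact_force"],abs(st["qvel"]).max())
ims={}
for n in ("wrist","side","scene"):
    im,d=capture(n); np.savez(f"pics/{n}14.npz",im=im,d=d,pos=st["eef_pos"],q=st["tcp_rot"])
    c=cam(n,st)
    print(n,"groove d2",ring(im,.1108,c,(.4685,-.238),.0198,-1,free=False,band=.005),"table ring",ring(im,.0788,c,(.4688,-.238),.0345,1,free=False))
    ims[n]=im
cv2.imwrite("pics/w14.png",cv2.resize(ims["wrist"][150:330,225:405],None,fx=4,fy=3.3,interpolation=cv2.INTER_CUBIC)[:,:,::-1])
cv2.imwrite("pics/side14.png",cv2.resize(ims["side"][290:400,360:480],None,fx=6,fy=5.4,interpolation=cv2.INTER_CUBIC)[:,:,::-1])
cv2.imwrite("pics/scene14.png",cv2.resize(ims["scene"][230:320,410:510],None,fx=6.5,fy=6.5,interpolation=cv2.INTER_CUBIC)[:,:,::-1])
A=np.array([.385,.05,.19]); B=np.array([.385,-.13,.188])
delta(B,RV)
```

```text
[ 0.46720146 -0.2370494   0.17978792] [ 0.45822404  0.59101671 -0.83527005] 0.01649760956982994
wrist groove d2 (array([ 0.4688, -0.2372,  0.0198]), 601, 37) table ring (array([ 0.4708, -0.2388,  0.0345]), 716, 31)
side groove d2 (array([ 0.4676, -0.2375,  0.0198]), 219, 33) table ring (array([ 0.4695, -0.2377,  0.0345]), 259, 29)
scene groove d2 (array([ 0.4672, -0.2369,  0.0198]), 96, 22) table ring (array([ 0.4715, -0.2371,  0.0345]), 74, 22)
d mm [105.3  83.8  -8.6] |d| 134.8 rv [ 0.0014 -0.0033 -0.    ] 0.21
```

View pics/w14.png

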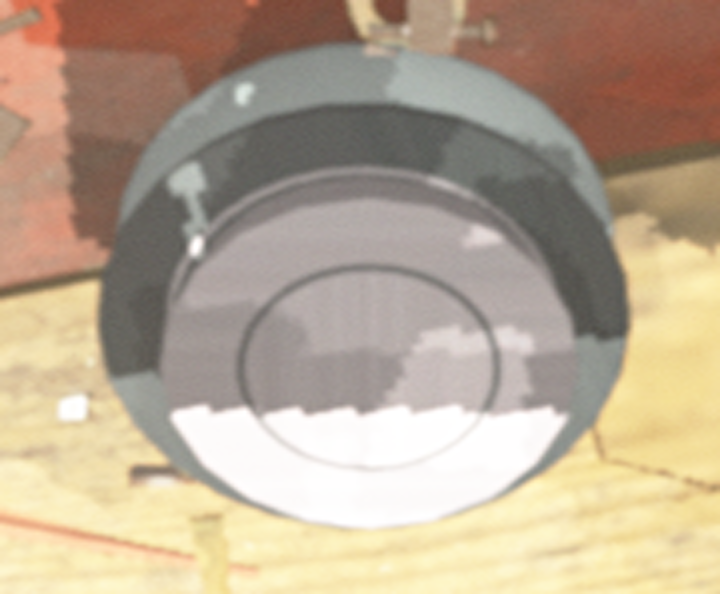

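View pics/side14.png

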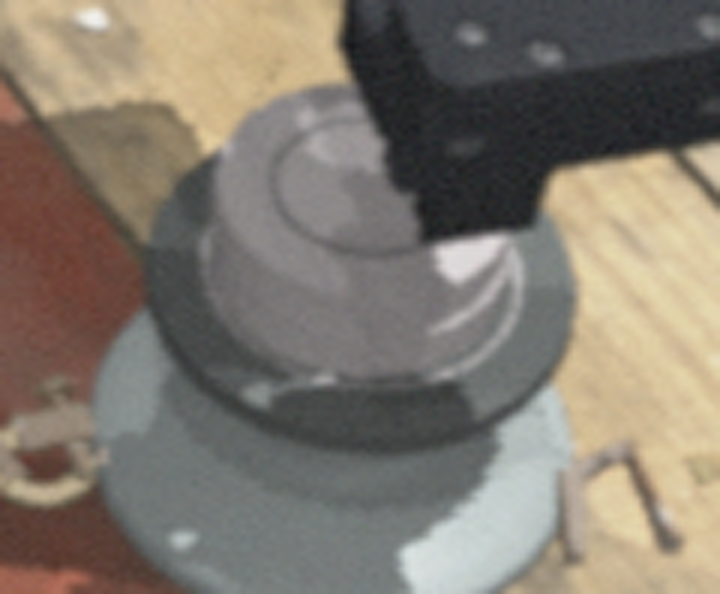

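View pics/scene14.png

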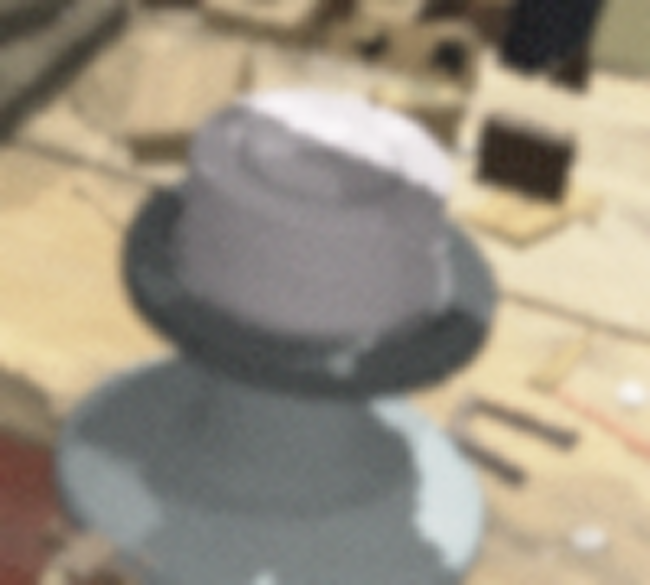

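Disc 2 is let go and flush to about 1 mm by the groove shift in all three views, and the stack looks straight. I fetch disc 3.

{"method": "send_rows", "body": {
  "deltas": [
    [20, 16, -4, 0, 0, 0, 0],
    [44, 35, -8, 0, 0, 0, 0],
    [68, 54, -9, 0, 0, 0, 0],
    [90, 71, -9, 0, 0, 0, 0],
    [105, 84, -9, 0.001, -0.003, 0, 0]
  ]
}}

```text
time_s: 22.13
eef_pos: [0.3839, -0.1284, 0.1881]
tcp_rot: [-0.0, 0.122, 0.993, 0.0]
contact_force: [-0.3, -0.2, 0.0]
finger_gap: 0.0884
```

{"method": "send_rows", "body": {
  "deltas": [
    [8.7, 35, -0.5, 0, 0, 0, 0],
    [17.4, 70, -1, 0, 0, 0, 0],
    [26.1, 105, -1.5, 0, 0, 0, 0],
    [34.8, 140, -2, 0, 0, 0, 0],
    [43.5, 174.7, -2, 0, 0, 0, 0]
  ]
}}

```text
time_s: 22.55
eef_pos: [0.3852, 0.0512, 0.1907]
tcp_rot: [0.001, 0.122, 0.993, -0.0]
contact_force: [1.5, 0.7, 0.4]
finger_gap: 0.0882
```

{"method": "send_rows", "body": {
  "deltas": [
    [3, 25, 3, 0, -0.06, 0, 0],
    [6, 48, 8, 0, -0.125, 0, 0],
    [8, 70, 14, 0, -0.19, 0, 0],
    [11, 90, 21, 0, -0.255, 0, 0],
    [14, 111, 28, 0, -0.32, 0, 0]
  ]
}}

```text
time_s: 22.97
eef_pos: [0.3989, 0.1619, 0.1626]
tcp_rot: [0.16, 0.12, 0.98, -0.019]
contact_force: [0.0, -0.2, -1.3]
finger_gap: 0.088
```

Run:
```python
from h import *
st=readout.observe(); print(st["eef_pos"],abs(st["qvel"]).max())
delta(TOP+N*.045,RG)
```

```text
[0.39894631 0.16187886 0.16255878] 1.5405579798919362
d mm [12.8 66.3 18.7] |d| 70.1 rv [ 0.0006 -0.199   0.0004] 11.4
```

{"method": "send_rows", "body": {
  "deltas": [
    [3, 16, 3, 0, -0.05, 0, 0],
    [6, 33, 8, 0, -0.1, 0, 0],
    [10, 50, 13, 0, -0.15, 0, 0],
    [12, 62, 17, 0, -0.185, 0, 0],
    [12.8, 66.3, 18.7, 0.0006, -0.199, 0, 0]
  ]
}}

```text
time_s: 23.38
eef_pos: [0.4078, 0.2277, 0.1393]
tcp_rot: [0.255, 0.116, 0.959, -0.032]
contact_force: [0.1, 0.1, 0.2]
finger_gap: 0.088
```

{"method": "send_rows", "body": {
  "deltas": [
    [0, 0, 0, 0, 0, 0, 0],
    [0, 0, 0, 0, 0, 0, 0],
    [0, 0, 0, 0, 0, 0, 0]
  ]
}}

```text
time_s: 23.63
eef_pos: [0.4092, 0.2262, 0.141]
tcp_rot: [0.255, 0.118, 0.959, -0.032]
contact_force: [0.6, -0.6, -0.2]
finger_gap: 0.0881
```

Run:
```python
from h import *
st=readout.observe(); print(st["eef_pos"],abs(st["qvel"]).max())
im,d=capture("wrist"); cv2.imwrite("pics/w15.png",im[:,:,::-1])
delta(TOP+N*(.0038-.032),RG)
```

```text
[0.40916577 0.22618092 0.1410111 ] 0.009935261340619249
d mm [ 0.8  1.6 73.2] |d| 73.3 rv [-0.0016 -0.0032 -0.0003] 0.2
```

View pics/w15.png

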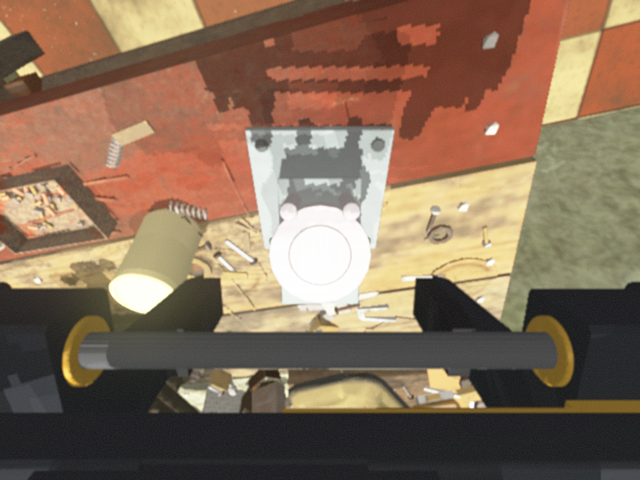

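Disc 3 is on the deck, centred at (320,254). I go down to it.

{"method": "send_rows", "body": {
  "deltas": [
    [0.5, 1, 16, 0, -0.002, 0, 0],
    [0.8, 1.6, 34, 0, -0.003, 0, 0],
    [0.8, 1.6, 52, 0, -0.003, 0, 0],
    [0.8, 1.6, 65, 0, -0.003, 0, 0],
    [0.8, 1.6, 70, 0, -0.003, 0, 0]
  ]
}}

```text
time_s: 24.1
eef_pos: [0.4432, 0.2185, 0.079]
tcp_rot: [0.256, 0.119, 0.959, -0.033]
contact_force: [0.1, -0.0, -0.4]
finger_gap: 0.0881
```

{"method": "send_rows", "body": {
  "deltas": [
    [0, 0, 0, 0, 0, 0, 0],
    [0, 0, 0, 0, 0, 0, 0],
    [0, 0, 0, 0, 0, 0, 0]
  ]
}}

```text
time_s: 24.35
eef_pos: [0.4431, 0.2198, 0.081]
tcp_rot: [0.257, 0.118, 0.959, -0.032]
contact_force: [0.4, 0.3, 0.3]
finger_gap: 0.0882
```

Run:
```python
from h import *
st=readout.observe(); print(st["eef_pos"],st["contact_force"],abs(st["qvel"]).max())
delta(TOP+N*(.0038-.032),RG)
```

```text
[0.44311516 0.21977808 0.08098   ] [0.42853115 0.29693289 0.28073828] 0.006940402814085788
d mm [ 0.5 -0.5  3.9] |d| 4.0 rv [-0.0007  0.0012 -0.0002] 0.08
```

{"method": "send_rows", "body": {
  "deltas": [
    [0, -0.3, 2, 0, 0.001, 0, 0],
    [0, -0.5, 3.6, 0, 0.001, 0, 0],
    [0, -0.5, 3.6, 0, 0.001, 0, 0],
    [0, -0.5, 3.6, 0, 0.001, 0, 0],
    [0, -0.5, 3.6, 0, 0.001, 0, 0]
  ]
}}

```text
time_s: 24.77
eef_pos: [0.4444, 0.2189, 0.0771]
tcp_rot: [0.257, 0.118, 0.959, -0.032]
contact_force: [-0.4, -0.6, 0.7]
finger_gap: 0.0883
```

Run:
```python
from h import *
st=readout.observe(); print(st["eef_pos"],st["contact_force"],abs(st["qvel"]).max())
delta(TOP+N*(.0038-.032),RG)
```

```text
[0.44439442 0.21889225 0.07713818] [-0.41907558 -0.56348599  0.73167941] 0.0012046051975734117
d mm [-0.2  0.  -0.2] |d| 0.3 rv [-0.001  -0.0006  0.0005] 0.07
```

{"method": "send_rows", "body": {
  "deltas": [
    [-0.2, 0, 0, 0, 0, 0, 0],
    [-0.2, 0, -0.1, 0, 0, 0, 0.15],
    [-0.2, 0, -0.1, 0, 0, 0, 0.22],
    [-0.2, 0, -0.1, 0, 0, 0, 0.5],
    [-0.2, 0, -0.1, 0, 0, 0, 0.5]
  ],
  "squeeze": 30
}}

```text
time_s: 25.18
eef_pos: [0.4445, 0.2187, 0.0772]
tcp_rot: [0.256, 0.118, 0.959, -0.032]
contact_force: [0.8, -0.7, 1.1]
finger_gap: 0.0638
```

{"method": "send_rows", "body": {
  "deltas": [
    [0, 0, 0, 0, 0, 0, 0.5],
    [0, 0, 0, 0, 0, 0, 0.5],
    [0, 0, 0, 0, 0, 0, 0.5]
  ],
  "squeeze": 40
}}

```text
time_s: 25.43
eef_pos: [0.4445, 0.2187, 0.0772]
tcp_rot: [0.256, 0.118, 0.959, -0.032]
contact_force: [0.2, -0.4, -0.1]
finger_gap: 0.0631
```

{"method": "send_rows", "body": {
  "deltas": [
    [0, 0, -3, 0, 0, 0, 0.5],
    [0, 0, -10, 0, 0, 0, 0.5],
    [0, 0, -25, 0, 0, 0, 0.5],
    [0, 0, -45, 0, 0, 0, 0.5],
    [0, 0, -70, 0, 0, 0, 0.5]
  ]
}}

```text
time_s: 25.85
eef_pos: [0.4092, 0.2268, 0.1374]
tcp_rot: [0.255, 0.118, 0.959, -0.033]
contact_force: [0.3, -0.5, -2.3]
finger_gap: 0.0627
```

{"method": "send_rows", "body": {
  "deltas": [
    [0, 0, -25, 0, 0, 0, 0.5],
    [0, 0, -45, 0, 0, 0, 0.5],
    [0, 0, -46, 0, 0, 0, 0.5],
    [0, 0, -46, 0, 0, 0, 0.5]
  ]
}}

```text
time_s: 26.18
eef_pos: [0.3882, 0.2335, 0.1786]
tcp_rot: [0.257, 0.117, 0.959, -0.031]
contact_force: [-0.4, -0.1, -1.9]
finger_gap: 0.0629
```

Run:
```python
from h import *
st=readout.observe(); print(st["eef_pos"],st["contact_force"],st["torque"],st["finger_gap"])
im,d=capture("wrist"); cv2.imwrite("pics/w16.png",im[:,:,::-1])
A=np.array([.385,.05,.20]); B=np.array([.385,-.13,.21]); C=np.r_[STAND+.022*Y[:2],.180]
delta(A,RV); delta(B,RV,A,RV); delta(C,RV,B,RV)
```

```text
[0.38817597 0.23352055 0.17859811] [-0.42839562 -0.13220335 -1.86681368] [0.07344848 0.4508463  0.01322069] 0.06294543496577018
d mm [ -47.  -178.3    1.2] |d| 184.4 rv [-7.000e-04  5.228e-01  5.000e-04] 29.95
d mm [ -43.5 -174.7  -10. ] |d| 180.3 rv [0. 0. 0.] 0.0
d mm [-107.1  -62.6   30. ] |d| 127.7 rv [0. 0. 0.] 0.0
```

View pics/w16.png

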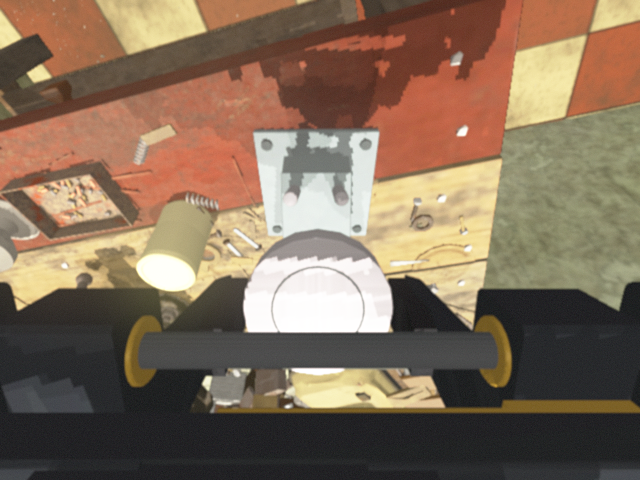

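Disc 3 is in hand in the same position, and the rack is empty. I carry it by the same path.

{"method": "send_rows", "body": {
  "deltas": [
    [-5, -20, 0, 0, 0.06, 0, 0.5],
    [-10, -42, 0, 0, 0.125, 0, 0.5],
    [-17, -65, 0.5, 0, 0.19, 0, 0.5],
    [-23, -88, 0.7, 0, 0.255, 0, 0.5],
    [-29, -111, 1, 0, 0.325, 0, 0.5]
  ]
}}

```text
time_s: 26.65
eef_pos: [0.3856, 0.1178, 0.1903]
tcp_rot: [0.096, 0.121, 0.988, -0.012]
contact_force: [0.8, -0.5, -3.0]
finger_gap: 0.063
```

{"method": "send_rows", "body": {
  "deltas": [
    [-5, -20, -2, 0, 0.065, 0, 0.5],
    [-11, -43, -4, 0, 0.13, 0, 0.5],
    [-17.5, -66, -6, 0, 0.1938, 0, 0.5]
  ]
}}

```text
time_s: 26.9
eef_pos: [0.3852, 0.0495, 0.1997]
tcp_rot: [-0.001, 0.123, 0.992, -0.0]
contact_force: [0.7, 0.5, -2.3]
finger_gap: 0.0631
```

{"method": "send_rows", "body": {
  "deltas": [
    [-8.7, -35, -2, 0, 0, 0, 0.5],
    [-17.4, -70, -4, 0, 0, 0, 0.5],
    [-26.1, -105, -6, 0, 0, 0, 0.5],
    [-34.8, -140, -8, 0, 0, 0, 0.5],
    [-43.5, -174.7, -10, 0, 0, 0, 0.5]
  ]
}}

```text
time_s: 27.32
eef_pos: [0.3847, -0.131, 0.2097]
tcp_rot: [0.001, 0.123, 0.992, -0.0]
contact_force: [1.0, -0.1, -2.3]
finger_gap: 0.0629
```

{"method": "send_rows", "body": {
  "deltas": [
    [-25, -15, 6, 0, 0, 0, 0.5],
    [-50, -30, 12, 0, 0, 0, 0.5],
    [-75, -44, 18, 0, 0, 0, 0.5],
    [-95, -56, 25, 0, 0, 0, 0.5],
    [-107, -62.6, 30, 0, 0, 0, 0.5]
  ]
}}

```text
time_s: 27.73
eef_pos: [0.4749, -0.2179, 0.1788]
tcp_rot: [0.001, 0.123, 0.992, -0.0]
contact_force: [-0.6, 0.4, -1.3]
finger_gap: 0.063
```

{"method": "send_rows", "body": {
  "deltas": [
    [0, 0, 0, 0, 0, 0, 0.5],
    [0, 0, 0, 0, 0, 0, 0.5],
    [0, 0, 0, 0, 0, 0, 0.5]
  ]
}}

```text
time_s: 27.98
eef_pos: [0.4734, -0.215, 0.1804]
tcp_rot: [0.001, 0.122, 0.993, -0.0]
contact_force: [0.4, -0.1, -2.8]
finger_gap: 0.063
```

Run:
```python
from h import *
st=readout.observe(); print(st["eef_pos"],st["contact_force"],abs(st["qvel"]).max())
im,d=capture("wrist"); cv2.imwrite("pics/w17.png",im[:,:,::-1])
delta(np.r_[STAND+.022*Y[:2],.137],RV)
```

```text
[ 0.47338391 -0.21495285  0.18040793] [ 0.41857803 -0.09858639 -2.82107344] 0.02721720346743803
d mm [-0.6 -1.6 44. ] |d| 44.0 rv [-0.0005  0.0022 -0.0002] 0.13
```

View pics/w17.png

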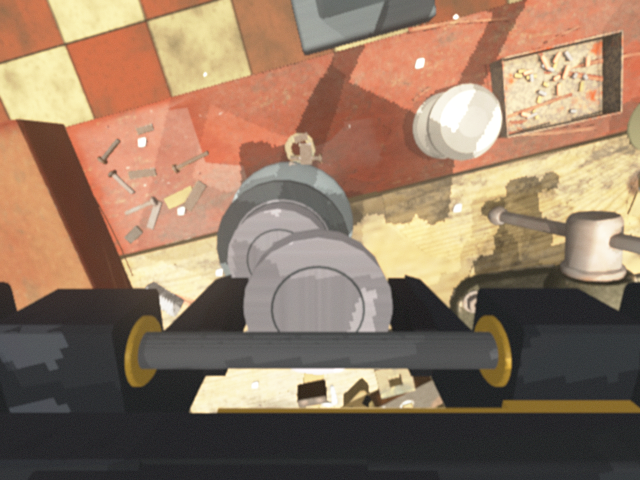

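{"method": "send_rows", "body": {
  "deltas": [
    [-0.2, -0.6, 12, 0, 0.001, 0, 0.5],
    [0, -1.2, 26, 0, 0.002, 0, 0.5],
    [0, -1.2, 38, 0, 0.002, 0, 0.5],
    [0, -1.2, 43, 0, 0.002, 0, 0.5],
    [0, -1.2, 45, 0, 0.002, 0, 0.5]
  ]
}}

```text
time_s: 28.45
eef_pos: [0.4735, -0.216, 0.1352]
tcp_rot: [-0.0, 0.122, 0.993, -0.0]
contact_force: [-0.7, -0.9, -3.5]
finger_gap: 0.0628
```

{"method": "send_rows", "body": {
  "deltas": [
    [0, 0, 0, 0, 0, 0, 0.5],
    [0, 0, 0, 0, 0, 0, 0.5],
    [0, 0, 0, 0, 0, 0, 0.5]
  ]
}}

```text
time_s: 28.7
eef_pos: [0.4748, -0.2171, 0.1374]
tcp_rot: [0.001, 0.122, 0.993, -0.001]
contact_force: [0.7, -0.5, -2.3]
finger_gap: 0.063
```

Run:
```python
from h import *
st=readout.observe(); print(st["eef_pos"],st["contact_force"],abs(st["qvel"]).max())
delta(np.r_[STAND+.022*Y[:2],.1320],RV)
```

```text
[ 0.47482044 -0.21712124  0.1374213 ] [ 0.7284247  -0.47964056 -2.30004864] 0.002485919373455886
d mm [1.1 0.2 5.4] |d| 5.5 rv [-0.0017  0.0032 -0.0001] 0.21
```

{"method": "send_rows", "body": {
  "deltas": [
    [0.5, 0.1, 1.5, -0.001, 0.002, 0, 0.5],
    [1, 0.2, 3, -0.0015, 0.003, 0, 0.5],
    [1, 0.2, 4.5, -0.0015, 0.003, 0, 0.5],
    [1, 0.2, 4.5, -0.0015, 0.003, 0, 0.5],
    [1, 0.2, 4.5, -0.0015, 0.003, 0, 0.5]
  ]
}}

```text
time_s: 29.12
eef_pos: [0.4734, -0.2164, 0.1321]
tcp_rot: [-0.001, 0.122, 0.993, 0.0]
contact_force: [-0.6, 0.6, -2.9]
finger_gap: 0.0632
```

{"method": "send_rows", "body": {
  "deltas": [
    [0, 0, 0.3, 0, 0, 0, 0.5],
    [0, 0, 0.5, 0, 0, 0, 0.5],
    [0, 0, 0.5, 0, 0, 0, 0.5]
  ]
}}

```text
time_s: 29.37
eef_pos: [0.4735, -0.2164, 0.1317]
tcp_rot: [-0.0, 0.122, 0.993, 0.0]
contact_force: [-0.3, 0.2, -2.7]
finger_gap: 0.063
```

Run:
```python
from h import *
st=readout.observe(); print(st["eef_pos"],st["contact_force"],abs(st["qvel"]).max())
delta(np.r_[STAND+.022*Y[:2],.1308],RV)
```

```text
[ 0.47350054 -0.21642812  0.13172893] [-0.30974158  0.24596109 -2.7048179 ] 0.0013138856276259845
d mm [-0.4 -0.1  0.9] |d| 1.0 rv [ 0.0003 -0.0009 -0.0002] 0.06
```

{"method": "send_rows", "body": {
  "deltas": [
    [-0.4, 0, 0.3, 0, -0.001, 0, 0.5],
    [-0.4, 0, 0.6, 0, -0.001, 0, 0.5],
    [-0.4, 0, 0.9, 0, -0.001, 0, 0.5],
    [-0.4, 0, 0.9, 0, -0.001, 0, 0.5]
  ]
}}

```text
time_s: 29.7
eef_pos: [0.4739, -0.2165, 0.1308]
tcp_rot: [0.0, 0.122, 0.993, 0.0]
contact_force: [0.0, -0.4, -2.8]
finger_gap: 0.063
```

{"method": "send_rows", "body": {
  "deltas": [
    [0, 0, 0.3, 0, 0, 0, 0.5],
    [0, 0, 0.5, 0, 0, 0, 0.5],
    [0, 0, 0.5, 0, 0, 0, 0.5]
  ]
}}

```text
time_s: 29.95
eef_pos: [0.4741, -0.2168, 0.1307]
tcp_rot: [0.0, 0.122, 0.993, -0.0]
contact_force: [-0.5, -0.4, 1.6]
finger_gap: 0.0629
```

{"method": "send_rows", "body": {
  "deltas": [
    [0, 0, 0.2, 0, 0, 0, 0.5],
    [0, 0, 0.4, 0, 0, 0, 0.5],
    [0, 0, 0.4, 0, 0, 0, 0.5]
  ]
}}

```text
time_s: 30.2
eef_pos: [0.4743, -0.2169, 0.1307]
tcp_rot: [0.001, 0.122, 0.993, -0.0]
contact_force: [-0.9, 1.3, 6.4]
finger_gap: 0.063
```

Run:
```python
from h import *
st=readout.observe(); print(st["eef_pos"],st["contact_force"],abs(st["qvel"]).max())
delta(np.array([.4690,-.2384,.1308]),RV)
```

```text
[ 0.47433228 -0.21691661  0.13068526] [-0.94095875  1.31539714  6.35391758] 0.0019269532226946855
d mm [ -0.  -22.1  -0.1] |d| 22.1 rv [-0.0004  0.0013 -0.0002] 0.08
```

Pressed flat with about 9 N. I slide 22 mm.

{"method": "send_rows", "body": {
  "deltas": [
    [0, -1, 0.1, 0, 0.001, 0, 0.5],
    [0, -2.5, 0.15, 0, 0.001, 0, 0.5],
    [0, -4, 0.15, 0, 0.001, 0, 0.5],
    [0, -5.5, 0.15, 0, 0.001, 0, 0.5],
    [0, -7, 0.15, 0, 0.001, 0, 0.5]
  ]
}}

```text
time_s: 30.62
eef_pos: [0.4729, -0.2237, 0.1307]
tcp_rot: [0.001, 0.122, 0.993, -0.0]
contact_force: [0.4, 1.6, 5.3]
finger_gap: 0.0634
```

{"method": "send_rows", "body": {
  "deltas": [
    [0, -1.5, 0.1, 0, 0, 0, 0.5],
    [0, -3, 0.1, 0, 0, 0, 0.5],
    [0, -4.5, 0.1, 0, 0, 0, 0.5],
    [0, -6, 0.1, 0, 0, 0, 0.5],
    [0, -7, 0.1, 0, 0, 0, 0.5]
  ]
}}

```text
time_s: 31.03
eef_pos: [0.4713, -0.2306, 0.1307]
tcp_rot: [0.001, 0.122, 0.993, -0.0]
contact_force: [0.4, 1.9, 5.3]
finger_gap: 0.0632
```

{"method": "send_rows", "body": {
  "deltas": [
    [0, -1, 0.1, 0, 0, 0, 0.5],
    [0, -2.2, 0.1, 0, 0, 0, 0.5],
    [0, -3.5, 0.1, 0, 0, 0, 0.5],
    [0, -4.7, 0.1, 0, 0, 0, 0.5],
    [0, -4.7, 0.1, 0, 0, 0, 0.5]
  ]
}}

```text
time_s: 31.45
eef_pos: [0.4702, -0.2354, 0.1307]
tcp_rot: [0.001, 0.122, 0.993, -0.0]
contact_force: [-0.6, 0.6, 5.9]
finger_gap: 0.0632
```

Run:
```python
from h import *
st=readout.observe(); print(st["eef_pos"],st["contact_force"],abs(st["qvel"]).max())
delta(np.array([.4690,-.2384,.1308]),RV)
```

```text
[ 0.47022544 -0.23537108  0.13066487] [-0.56715384  0.61809111  5.91638649] 0.00382111532945271
d mm [ 0.5 -3.2 -0.1] |d| 3.3 rv [-0.0007  0.0015 -0.0002] 0.09
```

{"method": "send_rows", "body": {
  "deltas": [
    [0.2, -1, 0, 0, 0, 0, 0.5],
    [0.4, -2, 0, 0, 0, 0, 0.5],
    [0.6, -3.1, 0, 0, 0, 0, 0.5],
    [0.6, -3.1, 0, 0, 0, 0, 0.5]
  ]
}}

```text
time_s: 31.78
eef_pos: [0.4689, -0.2382, 0.1307]
tcp_rot: [0.001, 0.122, 0.993, -0.0]
contact_force: [0.8, 0.8, 5.7]
finger_gap: 0.063
```

{"method": "send_rows", "body": {
  "deltas": [
    [0, 0, -0.5, 0, 0, 0, 0.5],
    [0, 0, -0.8, 0, 0, 0, 0.5],
    [0, 0, -0.8, 0, 0, 0, 0.5],
    [0, 0, -0.8, 0, 0, 0, 0.5]
  ]
}}

```text
time_s: 32.12
eef_pos: [0.4683, -0.2378, 0.1307]
tcp_rot: [-0.0, 0.122, 0.993, -0.0]
contact_force: [-0.0, -0.3, 4.4]
finger_gap: 0.0628
```

Run:
```python
from h import *
st=readout.observe(); print(st["eef_pos"],st["contact_force"],abs(st["qvel"]).max())
delta(np.array([.4678,-.2376,.1308]),RV)
```

```text
[ 0.46826948 -0.2378127   0.13068582] [-0.0130416  -0.27922683  4.42854716] 0.001985518935688177
d mm [ 0.5  0.1 -0.1] |d| 0.5 rv [-0.0002 -0.0002 -0.0002] 0.02
```

{"method": "send_rows", "body": {
  "deltas": [
    [0, 0, -0.3, 0, 0, 0, 0.5],
    [0, 0, -0.4, 0, 0, 0, 0.5],
    [0, 0, -0.4, 0, 0, 0, 0.28],
    [0, 0, -0.4, 0, 0, 0, 0.26],
    [0, 0, -0.4, 0, 0, 0, 0.25]
  ]
}}

```text
time_s: 32.53
eef_pos: [0.4675, -0.2371, 0.1302]
tcp_rot: [-0.001, 0.122, 0.993, 0.001]
contact_force: [0.3, -0.3, -0.8]
finger_gap: 0.066
```

{"method": "send_rows", "body": {
  "deltas": [
    [0, 0, 0, 0, 0, 0, 0.22],
    [0, 0, 0, 0, 0, 0, 0.15],
    [0, 0, 0, 0, 0, 0, 0.05],
    [0, 0, 0, 0, 0, 0, 0.0],
    [0, 0, 0, 0, 0, 0, 0.0]
  ]
}}

```text
time_s: 32.95
eef_pos: [0.468, -0.2375, 0.1307]
tcp_rot: [-0.001, 0.122, 0.993, 0.0]
contact_force: [0.0, -0.5, -0.6]
finger_gap: 0.0878
```

{"method": "send_rows", "body": {
  "deltas": [
    [0, 0, 0, 0, 0, 0, 0.0],
    [0, 0, -5, 0, 0, 0, 0.0],
    [0, 0, -20, 0, 0, 0, 0.0],
    [0, 0, -40, 0, 0, 0, 0.0],
    [0, 0, -55, 0, 0, 0, 0.0]
  ]
}}

```text
time_s: 33.37
eef_pos: [0.4682, -0.2376, 0.1872]
tcp_rot: [-0.0, 0.122, 0.993, 0.0]
contact_force: [-0.5, 0.3, -0.7]
finger_gap: 0.0883
```

{"method": "send_rows", "body": {
  "deltas": [
    [0, 0, 0, 0, 0, 0, 0.0],
    [0, 0, 0, 0, 0, 0, 0.0],
    [0, 0, 0, 0, 0, 0, 0.0]
  ]
}}

```text
time_s: 33.62
eef_pos: [0.4677, -0.2372, 0.185]
tcp_rot: [-0.001, 0.122, 0.993, 0.0]
contact_force: [-0.3, 0.3, -0.1]
finger_gap: 0.0881
```

Run:
```python
from h import *
st=readout.observe(); print(st["eef_pos"],st["contact_force"],abs(st["qvel"]).max())
ims={}
for n in ("wrist","side","scene"):
    im,d=capture(n); np.savez(f"pics/{n}18.npz",im=im,d=d,pos=st["eef_pos"],q=st["tcp_rot"])
    c=cam(n,st); P=cloud(d,c)
    print(n,"groove d3",ring(im,.1268,c,(.4685,-.238),.0198,-1,free=False,band=.005),"table ring",ring(im,.0788,c,(.4688,-.238),.0345,1,free=False))
    m=(np.hypot(P[...,0]-.468,P[...,1]+.238)<.026)&(np.abs(P[...,2]-.127)<.006); Q=P[m]; ce=Q.mean(0); w=np.linalg.svd(Q-ce,full_matrices=False)[2][2]; print("  top z",np.median(Q[:,2]).round(4),"tilt",np.degrees(np.arccos(abs(w[2]))).round(2),len(Q))
    ims[n]=im
cv2.imwrite("pics/w18.png",cv2.resize(ims["wrist"][150:330,225:405],None,fx=4,fy=3.3,interpolation=cv2.INTER_CUBIC)[:,:,::-1])
cv2.imwrite("pics/side18.png",cv2.resize(ims["side"][280:390,360:480],None,fx=6,fy=5.4,interpolation=cv2.INTER_CUBIC)[:,:,::-1])
cv2.imwrite("pics/scene18.png",cv2.resize(ims["scene"][220:310,410:510],None,fx=6.5,fy=6.5,interpolation=cv2.INTER_CUBIC)[:,:,::-1])
```

```text
[ 0.46766365 -0.23722447  0.18504224] [-0.3152905   0.26437166 -0.06663213] 0.012548900249972676
wrist groove d3 (array([ 0.4687, -0.2371,  0.0198]), 643, 37) table ring (array([ 0.4701, -0.2387,  0.0345]), 957, 36)
  top z 0.1263 tilt 0.14 6037
side groove d3 (array([ 0.4671, -0.2377,  0.0198]), 193, 31) table ring (array([ 0.4694, -0.2378,  0.0345]), 222, 30)
  top z 0.1254 tilt 0.7 634
scene groove d3 (array([ 0.4667, -0.2369,  0.0198]), 87, 20) table ring (array([ 0.4718, -0.2371,  0.0345]), 59, 20)
  top z 0.127 tilt 0.41 433
```

View pics/w18.png

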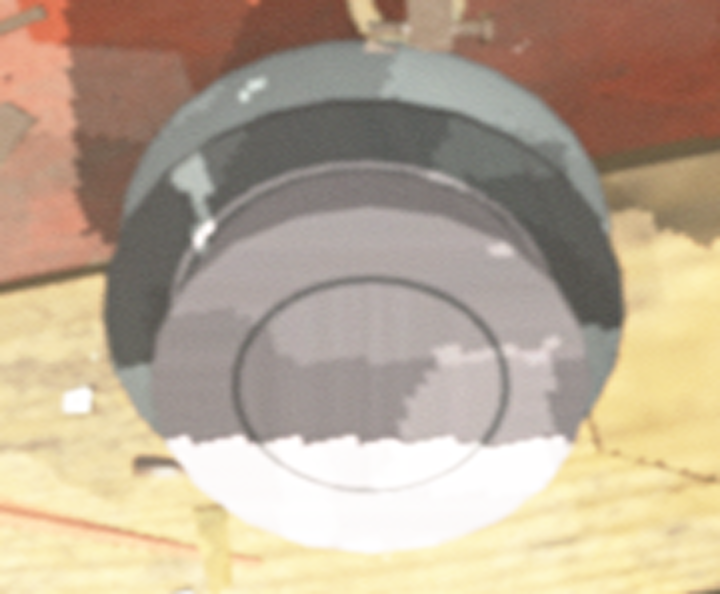

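View pics/side18.png

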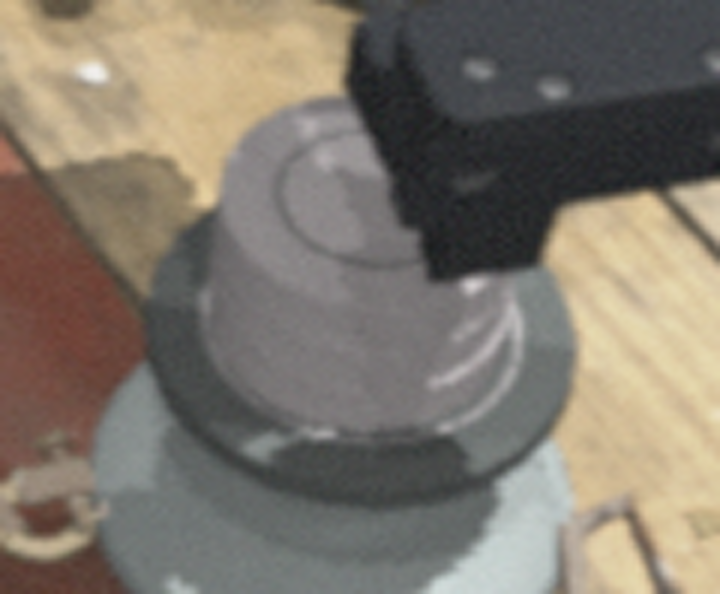

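View pics/scene18.png

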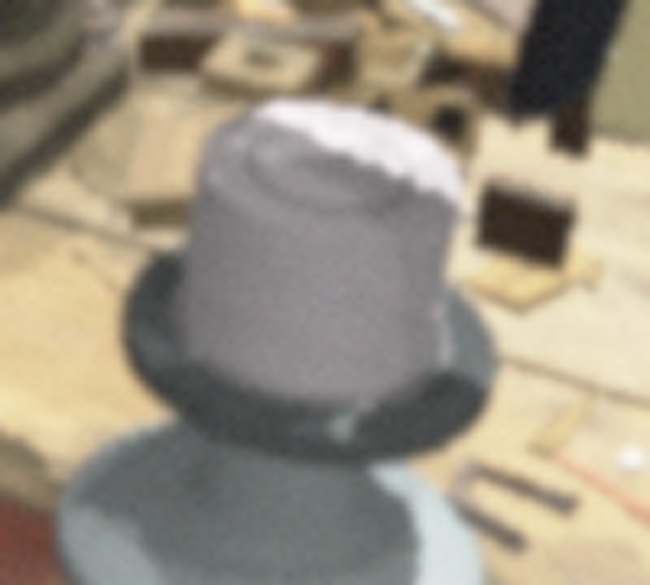

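The stack is straight, flat and clear of the fingers, and the bystanders are untouched. I hand it in.

Run:
```python
from bench import order
print(order.close_job())
```

```text
the job is handed in; nothing more can be done
None
```

All three discs are stacked on the height stand's table, disc 1 lowest, and the job is handed in; no verdict was reported. It took about 34 s of the 72 s allowed.

**What I did:** I lowered disc 1 onto the middle of the table and let it go. Discs 2 and 3 were each set down 22 mm off centre, pressed with about 8 to 10 N, slid over until flush, unloaded and released.

**Last checks, after the final release:**
- **Distance from the table axis:** disc 1 was about 1 mm off after its placing. Disc 3, on top, is about 2 mm off by the wrist and side cameras.
- **Flushness:** disc 2 sits about 1 mm from disc 1, and disc 3 within about 0.5 mm of disc 2. I measured this from the grooves on the discs' top faces in all three views.
- **Flatness:** the top face is within 0.7° of level, at about 126 mm above the bench, as expected for three discs.
- **Clearance:** the fingers are open and well above the stack. The tray and knob looked unmoved in the last wide view, taken before disc 3 was set down. The wax looked unmoved when disc 3 left the rack. I made no separate check of these three at the end.

**Disagreement:** the scene camera's last fit of the bright circle put disc 3 about 5 mm off the axis. It rested on few pixels, because the stack hid most of the circle, and it disagreed with the wrist and side cameras and with its own earlier fit, so I gave it no weight.

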